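# Put the battery packs on storage charge in the locked charging box

### The job

Put the loose grey battery packs (two or three, each with a blue band) on storage charge: pull the lock pin out of the charging box's lugs and lay it on the bench, lift the lid gently right back onto its stop, stand every pack upright in a cradle with its copper contact end towards the hinge, and lower the lid gently until it is fully shut. Then push the lock pin back through all three lugs, from either side, until its collar is against the lug, and only then turn the selector exactly one click clockwise, from the white dot to the yellow, and let go of everything. Do not disturb the meter, spool, jar or screwdriver.

Things in the scene. Friction and masses are not known exactly. Their poses are not given: they have to be found in the camera images.
- charge_box: fixed grey steel tub 156 deep (its x; +x is the hinge side, away from the robot) x 298 wide (y) x 85 mm high, walls and floor 6 mm, three cradles on its floor; origin: centre of the tub's underside. Copper charge contacts inside the hinge-side wall. A blue control housing 90 mm wide, 85 mm high is built onto its right (-y) side. Two steel lugs at its front left, 137 mm high.
- bay_a (a point): left (+y) cradle: centre of its floor, 6 mm above the bench. A cradle is a 112 (box x) x 48 mm (box y) pocket between black ribs whose tops are 18 mm above the bench; a pack stands upright in it, long side along box x, contact end to +x. Cradles are 92 mm apart along y
- bay_b (a point): middle cradle: centre of its floor, 6 mm above the bench
- bay_c (a point): right (-y) cradle: centre of its floor, 6 mm above the bench
- lid (a joint): angle of the box's lid, rad: 0 shut on the rim, 1.75 open against its back stop. Clear panel in an aluminium frame, 156 mm from hinge to front edge, 8 mm thick. Friction hinges: it stays where it is left and takes about 4 N at the handle. Its front edge carries the middle lug (8 mm, hole 14 mm), which comes between the two fixed lugs, all holes in line, when shut.
- lid_handle (a point): middle of the lid's black bar handle: a round bar 10 mm in diameter, 90 mm long, parallel to the hinge (box y), held by two arms 40 mm in front of the lid's front edge, at mid thickness of the lid: 196 mm from the hinge line and 4 mm above it when shut (90 mm above the bench, 40 mm clear of the tub's front wall). It moves with the lid.
- lid_hinge (a point): middle of the hinge line, which runs along box y at the far rim, 85 mm above the bench; this frame turns with the lid (its -x points from the hinge to the lid's front edge)
- lug_left (a point): centre of the hole in the left fixed lug, on its outer (+y) face: 122 mm above the bench, 22 mm in front of the tub's front wall, 117 mm left of box centre. Lugs are 8 mm plates with level holes 14 mm in diameter along box y; from the outer face of one fixed lug to that of the other is 44 mm
- lug_right (a point): the same for the right fixed lug, on its outer (-y) face, 73 mm left of the box centre
- selector (a joint): angle of the black bar knob on the blue housing, rad, growing clockwise seen from above: 0 off (white dot), 1.05 first click (yellow dot), 2.09 second click (red dot); end stops at 0 and 2.09. A detent resists with up to 0.3 N m, most at about 0.26 rad; past 0.52 rad it snaps on to 1.05 by itself. The next hump is like it.
- selector_grip (a point): centre of the selector's bar on its vertical axis, at the height to grip (about 117 mm above the bench); the bar is 54 long x 15 wide x 36 mm high on a 60 mm disc. At selector 0 the bar lies along box x with its white pointer line towards the robot (box -x). This frame turns with the knob; the bar lies along its x.
- pack_a: loose battery pack, grey brick with a blue band, 104 long (its x) x 40 wide (y) x 55 mm high, about 0.4 kg; origin: centre of its underside, z up. The black end with two copper contacts is its +x end. May be absent (None from the start): one is missing in some runs.
- pack_b: loose battery pack, grey brick with a blue band, 104 long (its x) x 40 wide (y) x 55 mm high, about 0.4 kg; origin: centre of its underside, z up. The black end with two copper contacts is its +x end. May be absent (None from the start): one is missing in some runs.
- pack_c: loose battery pack, grey brick with a blue band, 104 long (its x) x 40 wide (y) x 55 mm high, about 0.4 kg; origin: centre of its underside, z up. The black end with two copper contacts is its +x end. May be absent (None from the start): one is missing in some runs.
- pack_a_term (a point): middle of the contact end face of pack_a, 52 mm from its centre, 27.5 mm above its underside
- pack_b_term (a point): middle of the contact end face of pack_b, 52 mm from its centre, 27.5 mm above its underside
- pack_c_term (a point): middle of the contact end face of pack_c, 52 mm from its centre, 27.5 mm above its underside
- pin: lock pin 135 mm long, 0.12 kg: red handle 26 x 26 mm square, 55 long; dark collar 26 mm in diameter, 5 thick; steel shaft 10 mm in diameter, 75 long with a 9 mm tapered tip. Origin on the shaft's axis at the collar's face (the shoulder); shaft to +x; in -x the collar to -5 mm, the handle to -60. On the bench its axis is level, 13 mm up.
- pin_tip (a point): At the start the pin is in the lugs from the left, locking the shut lid, with 2 mm of play around it. This point: tip of the pin's shaft, 75 mm from the shoulder
- meter: yellow multimeter lying on the bench, 130 x 70 x 34 mm, bystander
- spool: orange spool, 64 mm in diameter, 44 mm high, bystander
- flux_jar: small jar with black cap, 56 mm in diameter, 75 mm high, bystander
- driver: screwdriver with yellow handle lying on the bench, 150 mm long, bystander
Mind the look-alikes: they are no part of the job. Leave any red look-alike of the pack_b alone. Leave any red look-alike of the pack_c alone.

How it is judged:
By the outcome, as a careful person would: the job done as asked, in the order asked, and still so for the second after the job is handed in, with the robot touching nothing.
Of pack_a, pack_b, pack_c only 2 to 3 are there at a start; the rules pass over those that are not, and their reading is None.
At some moment in a run one of pack_a, pack_b, pack_c, pin may be knocked a few centimetres aside while the robot is not near it.
Once in a run the grip may slacken for a moment while it holds something.
It also fails if it takes over 200 s, if anything falls off the work surface, if the arm or the gripper's body presses on something with over 40 N, if the wrist force passes 120 N, or if a joint passes its speed limit or range.

### The arm

A 6-joint arm with a two-finger parallel gripper is mounted at the origin on the work surface. World frame = base frame: x ahead of the robot, y to its left, z up, the work surface at z = 0. Lengths are in m, angles in rad, forces in N, time in s.
With the tool pointing down it reaches from about 0.275 to 0.775 m from the base axis. Payload 14.6 kg.
Tool frame: the origin (TCP) lies on the centre line of the jaws, within the pads' length; the fingertips stand 8 mm ahead of it and the grasp point (between the pads) lies 11 mm behind it; z points along the fingers, x is the direction in which the jaws open and shut, and the axes are right-handed (so a half turn about z gives the same grasp; the last joint's range is limited). The gripper opens to 85 mm and grips with 20 to 120 N. Pads are 22 mm wide; open, the fingers measure 114 mm over their backs; the gripper's body (76 mm by 85 mm) begins 54 mm behind the grasp point. The pads swing forward as they close: fully open they stand 13 mm farther back than shut.
Start: joints at [1.039, 0.263, -0.048, 1.259, 0, 1.415], TCP at [0.193, 0.488, 0.203] pointing down, gripper open.
Joint ranges: [-2.65, 2.65], [-0.89, 1.7], [-1.18, 1.37], [-2.13, 2.11], [-1.35, 1.29], [-3.14, 3.14]. Speed limits (rad/s): [1.89, 1.89, 2.57, 2.79, 3.14, 3.14].

### API

Orientations are given as a unit quaternion [w, x, y, z].
In Python, from cell import env gives the robot as it stands. The module is installed in compiled form; this text tells all that it offers.
- The arm moves only by the tool carry_out, never from a script. Its argument "steps" is a list of rows, each a list of 2 entries, a list of its own where there are three numbers: the shift along the tool's x, y, z in cm, then the turn about the tool's z in rad. In form: [[[dx, dy, dz], spin], ...]. A call has 1 to 5 rows; each row is the pose to reach, as a shift and turn from the pose commanded when the call began, along the tool's axes at that moment; what a row does not reach only later rows make up. A row lasts 1/12 s, in which the tool goes at most 41.7 mm and 7.16 degrees, less where a joint would pass 70% of its speed; a pose out of reach is approached as far as the arm can. A call with a gripper value outside its range is refused whole. "gripper" is the opening, from 0 (shut) to 1 (fully open), set as the call begins (left out, the last holds). The fingers move at their own pace and stop on an object; "grip_force" is the grip in N (left out, the last holds). Time passes only in rows, so rows that repeat a pose let the fingers close. It gives the time, the measured TCP pose, the force and the opening at its end, in the units of the state.
- env.get_state(): the state, without advancing time (a new reading comes with each control period).
- env.capture(name): name is "side" or "top" or "wrist"; returns a dict with "img" (420x560x3 uint8, blue, green, red), "fx", "fy", "cx", "cy" (pixels), "R" (3x3) and "t" (3): a world point X has camera coordinates R X + t; the wrist camera has in their place "T_tool_cam" (4x4, takes a point from camera to tool coordinates, whose origin is the TCP and whose axes are the tool frame's). Camera axes: x right, y down, z forward; pixel columns grow to the right and rows downward; lengths in m; the calibration is good to about 2 mm. A picture is of the moment at which its call begins: read the wrist's pose just before it. There is no depth.
- env.close_job(): hands the job in, once; it reports no verdict.
The state is a dict: "time_s": time; "joint_positions": joint angles; "dq": joint speeds; "joint_torque": joint torques, N m; "ee_pos": TCP position; "ee_rot": TCP orientation; "contact_force": force on the tool from outside, world axes, zero at the start; "moment": the same for the moment, N m; "finger_gap": finger opening in m.
Only numpy, scipy, OpenCV 4.12 (cv2) and the standard library are available. Lean on these libraries where they do the work, as an engineer would, in place of code of your own. Each camera call takes 0.05 s, during which the arm holds its last target.

## Working session

There is one attempt and no reset: what is moved stays moved. The work goes in short steps, Python scripts to look and compute and a tool call to move; the robot and the scene stay as the last step left them, time stands still between calls to the robot, and variables do not carry over. Pictures are saved under pics/ and viewed, and the job is handed in when it is done.

Besides the shell and the picture viewer there is one more tool, called after "Call:" as a command line: name --argument value ..., lists and objects as JSON in quotes. carry_out: Moves the arm, as the interface text tells. Its arguments: {"type":"object","properties":{"steps":{"type":"array"},"gripper":{"type":"number"},"grip_force":{"type":"number"}},"required":["steps"]}

```bash
ls; mkdir -p pics
cat > h.py <<'E'
import numpy as np, cv2
from cell import env
from scipy.spatial.transform import Rotation as Ro
def st():
    return env.get_state()
def pose(s=None):
    s=s or st(); q=s["ee_rot"]; return np.array(s["ee_pos"]),Ro.from_quat([q[1],q[2],q[3],q[0]]).as_matrix()
def cap(n,f):
    p,R=pose(); c=env.capture(n); cv2.imwrite("pics/"+f,c["img"])
    if n=="wrist":
        T=np.array(c["T_tool_cam"]); Rw=R@T[:3,:3]; tw=R@T[:3,3]+p
        c["R"]=Rw.T; c["t"]=-Rw.T@tw
    c["R"]=np.array(c["R"]);c["t"]=np.array(c["t"])
    import pickle; pickle.dump(c,open("pics/"+f[:-4]+".pkl","wb"))
    return c
def load(f):
    import pickle; return pickle.load(open("pics/"+f+".pkl","rb"))
def px(c,X):
    v=c["R"]@np.array(X,float)+c["t"]; return np.array([c["fx"]*v[0]/v[2]+c["cx"],c["fy"]*v[1]/v[2]+c["cy"]])
def at(c,u,v,z):
    d=c["R"].T@np.array([(u-c["cx"])/c["fx"],(v-c["cy"])/c["fy"],1]); o=-c["R"].T@c["t"]
    return o+d*(z-o[2])/d[2]
def crop(f,x0,y0,x1,y1,k,o):
    i=cv2.imread("pics/"+f)[y0:y1,x0:x1]; cv2.imwrite("pics/"+o,cv2.resize(i,None,fx=k,fy=k,interpolation=cv2.INTER_CUBIC))
def show():
    s=st(); p,R=pose(s); print("t",round(s["time_s"],2),"p",p.round(4),"R",R.round(3).tolist(),"F",np.round(s["contact_force"],1),"gap",round(s["finger_gap"],4),"q",np.round(s["joint_positions"],2))
E
python3 - <<'E'
from h import *
show()
for n in ["side","top","wrist"]:
    c=cap(n,n+"0.png"); print(n,c["fx"],c["fy"],c["cx"],c["cy"],(-c["R"].T@c["t"]).round(3),c["R"].round(3).tolist())
    if n=="wrist":print(c["T_tool_cam"])
show()
E
```

```text
pics
t 0.0 p [0.193  0.4879 0.203 ] R [[0.368, 0.93, -0.001], [0.93, -0.368, -0.001], [-0.001, -0.0, -1.0]] F [ 0.3  0.8 -0.3] gap 0.0857 q [ 1.04  0.26 -0.05  1.26  0.    1.42]
side 435.92557131557743 435.92557131557743 279.44642954189965 200.56833154505085 [-0.169 -0.889  0.918] [[0.784, -0.621, -0.015], [-0.36, -0.434, -0.826], [0.506, 0.653, -0.564]]
top 459.6279105007537 459.6279105007537 282.49228499441494 212.32645751047116 [0.332 0.029 1.429] [[-0.027, -1.0, 0.012], [-0.988, 0.025, -0.154], [0.154, -0.016, -0.988]]
wrist 362.363220018869 362.363220018869 278.1834076550806 210.05793520315095 [0.118 0.518 0.373] [[0.367, 0.93, -0.001], [0.883, -0.348, 0.315], [0.293, -0.117, -0.949]]
[[ 9.99999744e-01  7.05473354e-04 -1.20069333e-04  3.99460778e-05]
 [-6.31681964e-04  9.49039833e-01  3.15155511e-01 -8.03736559e-02]
 [ 3.36284395e-04 -3.15155354e-01  9.49040036e-01 -1.70269612e-01]
 [ 0.00000000e+00  0.00000000e+00  0.00000000e+00  1.00000000e+00]]
t 0.15 p [0.1931 0.488  0.2031] R [[0.368, 0.93, -0.0], [0.93, -0.368, -0.001], [-0.001, -0.0, -1.0]] F [-0.4  0.6  0.2] gap 0.0851 q [ 1.04  0.26 -0.05  1.26  0.    1.42]
```

```bash
python3 - <<'E'
from h import *
crop("top0.png",200,165,370,285,4.7,"c1.png")
crop("top0.png",90,170,230,320,4,"c2.png")
crop("top0.png",330,200,470,290,4,"c3.png")
E
python3 - <<'E'
from h import *
c=load("top0")
g=lambda u,v,z:at(c,u/4.7+200,v/4.7+165,z)
for n,u,v,z in [("BL",110,90,.093),("BR",578,70,.093),("FR",597,312,.093),("FL",120,338,.093),("h1",287,391,.095),("h2",438,389,.095),("selbar top ptr",672,245,.135),("disc",661,212,.1),("hous BR",718,67,.085),("hous FR",738,303,.085),("pin handle end",58,370,.135),("pin hand col",146,365,.135)]:
    print(n,g(u,v,z).round(4))
a=g(110,90,.093);b=g(578,70,.093);d=g(597,312,.093);e=g(120,338,.093)
print([np.linalg.norm(x-y).round(4) for x,y in[(a,b),(b,d),(d,e),(e,a)]])
def k(o,x0,y0):
    return lambda u,v,z:at(c,u/4+x0,v/4+y0,z)
k2=k(0,90,170);k3=k(0,330,200)
for n,f,P in [("p1",k2,[(266,103),(316,84),(356,206),(310,223)]),("p2",k2,[(246,280),(297,262),(333,383),(290,400)]),("p3",k3,[(247,97),(300,100),(279,236),(229,228)])]:
    Q=np.array([f(u,v,.055) for u,v in P]); print(n,Q.mean(0).round(4),[np.linalg.norm(Q[i]-Q[(i+1)%4]).round(3) for i in range(4)],"yaw",np.degrees(np.arctan2(*((Q[0]+Q[1]-Q[2]-Q[3])[[1,0]]))).round(1))
E
```

```text
BL [0.6292 0.1809 0.093 ]
BR [ 0.6348 -0.1153  0.093 ]
FR [ 0.4804 -0.1208  0.093 ]
FL [0.4719 0.1759 0.093 ]
h1 [0.4361 0.073  0.095 ]
h2 [ 0.4349 -0.0202  0.095 ]
selbar top ptr [ 0.5154 -0.1634  0.135 ]
disc [ 0.5413 -0.1627  0.1   ]
hous BR [ 0.6364 -0.2057  0.085 ]
hous FR [ 0.4846 -0.2105  0.085 ]
pin handle end [0.4492 0.2085 0.135 ]
pin hand col [0.4508 0.1559 0.135 ]
[np.float64(0.2963), np.float64(0.1546), np.float64(0.2969), np.float64(0.1574)]
p1 [0.5668 0.353  0.055 ] [np.float64(0.04), np.float64(0.099), np.float64(0.036), np.float64(0.099)] yaw 19.2
p2 [0.4334 0.3667 0.055 ] [np.float64(0.04), np.float64(0.095), np.float64(0.034), np.float64(0.096)] yaw 18.8
p3 [ 0.4495 -0.3312  0.055 ] [np.float64(0.04), np.float64(0.104), np.float64(0.038), np.float64(0.1)] yaw -12.0
```

```bash
cat >> h.py <<'E'
def go(x,y,z,yaw=None,sym=True):
    "yaw deg of tool x in world"
    p,R=pose(); d=R.T@(np.array([x,y,z])-p)*100
    cur=np.degrees(np.arctan2(R[1,0],R[0,0])); sp=0
    if yaw is not None:
        w=(yaw-cur+180)%360-180
        if sym: w=(w+90)%180-90
        sp=-np.radians(w)
    print("p",p.round(4),"yaw",round(cur,2),"shift cm",d.round(2),"spin",round(sp,3),"q6",round(st()["joint_positions"][5],2))
B=np.array([0.554,0.0302]);BY=np.radians(1.65)
def bx(x,y):
    c,s=np.cos(BY),np.sin(BY); return B+np.array([c*x-s*y,s*x+c*y])/1000
E
python3 - <<'E'
from h import *
print(bx(-100,149.5)); go(*bx(-100,149.5),.2,1.65)
E
```

```text
[0.44973677 0.17675862]
p [0.1931 0.488  0.2031] yaw 68.41 shift cm [-19.5   35.32   0.33] spin 1.165 q6 1.42
```

Call:
carry_out --steps '[[[-1.95,3.5,0],0.12],[[-3.9,7,0],0.24],[[-5.85,10.5,0],0.36],[[-7.8,14,0],0.48],[[-9.7,17.5,0],0.6]]' --gripper 1

```text
time_s: 0.57
ee_pos: [0.3208, 0.332, 0.2034]
ee_rot: [0.0, 0.957, 0.29, -0.0]
contact_force: [1.4, 0.1, 0.1]
finger_gap: 0.0853
```

Run:
```python
from h import *
go(*bx(-100,149.5),.2,1.65)
```

```text
p [0.3208 0.332  0.2034] yaw 33.73 shift cm [ 2.11 20.07  0.34] spin 0.56 q6 1.61
```

Call:
carry_out --steps '[[[0.4,4,0],0.12],[[0.8,8,0],0.24],[[1.3,12,0],0.36],[[1.7,16,0],0.48],[[2.1,20,0.3],0.56]]'

```text
time_s: 0.98
ee_pos: [0.4506, 0.1778, 0.2008]
ee_rot: [-0.0, 1.0, 0.014, 0.0]
contact_force: [0.2, 1.3, -0.0]
finger_gap: 0.0853
```

Run:
```python
from h import *
c=cap("wrist","w1.png")
go(*bx(-100,149.5),.122,1.65)
for y in (122,177): print(px(c,[*bx(-100,y),.135]).round(0), px(c,[*bx(-113,y),.135]).round(0))
```

```text
p [0.4545 0.1734 0.1997] yaw 1.12 shift cm [-0.48 -0.36  7.77] spin -0.009 q6 1.75
[276. 251.] [258. 251.]
[276. 176.] [256. 176.]
```

Run:
```python
from h import *
show()
cap("wrist","w2.png");cap("wrist","w2.png");c=cap("wrist","w2.png")
show()
go(*bx(-100,149.5),.122,1.65)
for y in (122,177): print(px(c,[*bx(-100,y),.135]).round(0), px(c,[*bx(-113,y),.135]).round(0))
```

```text
t 1.03 p [0.4545 0.1734 0.1997] R [[1.0, 0.02, 0.001], [0.02, -1.0, -0.002], [0.001, 0.002, -1.0]] F [ 3.5 -3.9 -1.7] gap 0.0853 q [ 0.2   0.2  -0.15  1.22 -0.    1.75]
t 1.18 p [0.4498 0.1788 0.2001] R [[0.999, 0.032, -0.001], [0.032, -0.999, -0.0], [-0.001, 0.0, -1.0]] F [ 0.2 -0.3  0. ] gap 0.0853 q [ 0.21  0.19 -0.15  1.23  0.    1.75]
p [0.4498 0.1788 0.2001] yaw 1.84 shift cm [-0.    0.2   7.81] spin 0.003 q6 1.75
[276. 251.] [258. 251.]
[276. 175.] [256. 175.]
```

Run:
```python
from h import *
c=load("w2")
for n,u,v,z in [("h end",282,159,.135),("h col",282,236,.135),("hl",264,198,.135),("hr",300,198,.135),("lidFL",307,197,.093),("lidBL",498,197,.093),("lidL2",307,380,.093),("tip",281,330,.122),("bar",257,388,.09),("bar",300,388,.09)]: print(n,at(c,u,v,z).round(4))
print(bx(-78,149),bx(78,149),bx(-118,45))
crop("w2.png",220,140,340,400,2.3,"c4.png")
```

```text
h end [0.4526 0.2154 0.135 ]
h col [0.4545 0.1611 0.135 ]
hl [0.4414 0.1885 0.135 ]
hr [0.4657 0.1892 0.135 ]
lidFL [0.4742 0.1778 0.093 ]
lidBL [0.6262 0.1824 0.093 ]
lidL2 [ 0.4842 -0.0039  0.093 ]
tip [0.4567 0.0734 0.122 ]
bar [ 0.4365 -0.018   0.09  ]
bar [ 0.4783 -0.0167  0.09  ]
[0.47174204 0.17689229] [0.62767736 0.18138415] [0.4347532  0.07178366]
```

Run:
```python
from h import *
go(.4525,.188,.122,1.65)
```

```text
p [0.4498 0.1788 0.2001] yaw 1.84 shift cm [ 0.31 -0.91  7.81] spin 0.003 q6 1.75
```

Call:
carry_out --steps '[[[0.15,-0.5,2.5],0],[[0.3,-0.9,5],0],[[0.3,-0.9,7.8],0],[[0.3,-0.9,7.8],0],[[0.3,-0.9,7.8],0]]'

```text
time_s: 1.6
ee_pos: [0.4508, 0.1894, 0.1224]
ee_rot: [0.0, 1.0, 0.018, -0.001]
contact_force: [0.3, 0.4, -0.0]
finger_gap: 0.0852
```

Call:
carry_out --steps '[[[0,0,0],0],[[0,0,0],0],[[0,0,0],0],[[0,0,0],0],[[0,0,0],0]]' --gripper 0.2 --grip_force 30

```text
time_s: 2.02
ee_pos: [0.4525, 0.1888, 0.123]
ee_rot: [-0.0, 1.0, 0.017, 0.0]
contact_force: [-0.4, -0.2, -0.2]
finger_gap: 0.0256
```

Run:
```python
from h import *
show(); cap("wrist","w3.png"); print(st()["moment"])
```

```text
t 2.02 p [0.4525 0.1888 0.123 ] R [[0.999, 0.034, 0.001], [0.034, -0.999, 0.0], [0.001, -0.0, -1.0]] F [-0.4 -0.2 -0.2] gap 0.0256 q [ 0.23  0.24 -0.3   1.03 -0.    1.77]
[-0.01837855  0.04316442 -0.02410562]
```

Call:
carry_out --steps '[[[0,-1,0],0],[[0,-2,0],0],[[0,-4,0],0],[[0,-6,0],0],[[0,-8,0],0]]' --grip_force 60

```text
time_s: 2.48
ee_pos: [0.4493, 0.2703, 0.1225]
ee_rot: [-0.0, 1.0, 0.017, 0.0]
contact_force: [1.1, 0.4, 1.0]
finger_gap: 0.0172
```

Run:
```python
from h import *
show(); print(st()["moment"]); go(.355,.19,.2,1.65)
c=cap("top","t1.png");crop("t1.png",150,180,370,290,3.6,"c5.png")
```

```text
t 2.48 p [0.4493 0.2703 0.1225] R [[0.999, 0.034, 0.0], [0.034, -0.999, 0.0], [0.0, -0.0, -1.0]] F [1.1 0.4 1. ] gap 0.0172 q [ 0.39  0.3  -0.22  1.05  0.    1.92]
[-0.00386944 -0.00884395  0.0353111 ]
p [0.4493 0.2703 0.1225] yaw 1.95 shift cm [-9.7   7.71 -7.75] spin 0.005 q6 1.92
```

Call:
carry_out --steps '[[[0,0,0],0],[[0,0,0],0],[[0.15,3,0],0],[[0.25,6,0],0],[[0.3,8.2,0],0]]' --gripper 0.6

```text
time_s: 2.95
ee_pos: [0.455, 0.185, 0.1224]
ee_rot: [0.0, 1.0, 0.017, -0.0]
contact_force: [1.0, -0.0, 0.9]
finger_gap: 0.0515
```

Call:
carry_out --steps '[[[0,0,0],0],[[0,0,0],0],[[0,0,0],0],[[0,0,0],0],[[0,0,0],0]]' --gripper 0 --grip_force 70

```text
time_s: 3.37
ee_pos: [0.4552, 0.1874, 0.1224]
ee_rot: [-0.0, 1.0, 0.017, -0.0]
contact_force: [-0.0, 0.2, -0.5]
finger_gap: -0.0001
```

Run:
```python
from h import *
show(); cap("wrist","w4.png"); print(st()["moment"])
```

```text
t 3.37 p [0.4552 0.1874 0.1224] R [[0.999, 0.035, -0.0], [0.035, -0.999, 0.0], [-0.0, -0.0, -1.0]] F [-0.   0.2 -0.5] gap -0.0001 q [ 0.22  0.25 -0.3   1.03  0.    1.76]
[ 0.02480223 -0.02024858  0.03557323]
```

Run:
```python
from h import *
c=load("w4"); p,R=pose()
for z in (-.011,0,.008): print(z,px(c,p+R@np.array([0,0,z])).round(0))
for y in (.161,.2154):print(px(c,[.4535,y,.135]).round(),px(c,[.4535,y,.109]).round())
def tri(obs):
    A=[];b=[]
    for f,u,v in obs:
        c=load(f);P=np.hstack([c["R"],c["t"][:,None]])
        K=np.array([[c["fx"],0,c["cx"]],[0,c["fy"],c["cy"]],[0,0,1]]);P=K@P
        A+= [u*P[2]-P[0],v*P[2]-P[1]]
    A=np.array(A); x=np.linalg.lstsq(A[:,:3],-A[:,3],rcond=None)[0]; return x
# handle outer end top edge corners
print(tri([("w2",265,160),("w3",256,206)]),tri([("w2",298,160),("w3",302,206)]),tri([("w2",264,236),("w3",256,312)]),tri([("w2",299,236),("w3",302,312)]))
print("lid",tri([("w2",307,197),("w3",344,249)]))
crop("w3.png",200,190,360,400,3,"c6.png")
```

```text
-0.011 [277. 264.]
0 [277. 255.]
0.008 [277. 248.]
[272. 313.] [272. 286.]
[275. 211.] [276. 195.]
[0.44043306 0.2086837  0.10450153] [0.4652428  0.20929679 0.10375266] [0.442102   0.15853945 0.12985496] [0.4666847  0.15928909 0.12977828]
lid [0.47529229 0.19918528 0.14874626]
```

Run:
```python
from h import *
show()
crop("w4.png",200,190,360,400,3,"c7.png")
cap("side","s1.png");crop("s1.png",170,150,340,270,4.5,"c8.png")
show()
```

```text
t 3.42 p [0.4552 0.1874 0.1224] R [[0.999, 0.035, -0.0], [0.035, -0.999, 0.0], [-0.0, -0.0, -1.0]] F [ 0.8 -0.7 -0.3] gap -0.0 q [ 0.22  0.25 -0.3   1.03  0.    1.76]
t 3.47 p [0.4552 0.1873 0.1224] R [[0.999, 0.035, -0.0], [0.035, -0.999, 0.0], [-0.0, -0.0, -1.0]] F [ 0.6  0.1 -0.3] gap -0.0002 q [ 0.22  0.25 -0.3   1.03  0.    1.76]
```

Run:
```python
from h import *
c=load("s1"); p,R=pose()
for z in (-.03,-.011,0,.008): print(z,(px(c,p+R@np.array([0,0,z]))-[170,150])*4.5)
for y in (.161,.2154):
  for z in (.109,.135): print(y,z,((px(c,[.4405,y,z])-[170,150])*4.5).round(),((px(c,[.4665,y,z])-[170,150])*4.5).round())
print(((px(c,[*bx(-78,149),.093])-[170,150])*4.5).round(),((px(c,[*bx(-78,-149),.093])-[170,150])*4.5).round(),((px(c,[*bx(78,149),.093])-[170,150])*4.5).round())
```

```text
-0.03 [266.21619196 146.8905838 ]
-0.011 [268.26522101 168.55432665]
0 [269.43783229 180.95197877]
0.008 [270.28443622 189.90285717]
0.161 0.109 [274. 218.] [303. 206.]
0.161 0.135 [271. 189.] [300. 176.]
0.2154 0.109 [234. 187.] [263. 175.]
0.2154 0.135 [231. 158.] [260. 146.]
[298. 212.] [560. 400.] [458. 140.]
```

Run:
```python
from h import *
exec('''
def tri(obs):
    A=[]
    for f,u,v in obs:
        c=load(f);P=np.hstack([c["R"],c["t"][:,None]])
        K=np.array([[c["fx"],0,c["cx"]],[0,c["fy"],c["cy"]],[0,0,1]]);P=K@P
        A+= [u*P[2]-P[0],v*P[2]-P[1]]
    A=np.array(A); return np.linalg.lstsq(A[:,:3],-A[:,3],rcond=None)[0]
''')
s=lambda u,v:("s1",170+u/4.5,150+v/4.5)
t=lambda u,v:("t1",150+u/3.6,180+v/3.6)
w4=lambda u,v:("w4",200+u/3,190+v/3)
w2=lambda u,v:("w2",220+u/2.3,140+v/2.3)
print("outer top front corner", tri([s(241,173),w2(102,50),w4(150,68)]),tri([s(241,173),w2(102,50)]),tri([s(241,173),t(223,214)]),tri([s(241,173),w4(150,68)]))
crop("s1.png",215,175,250,215,16,"c9.png")
```

```text
outer top front corner [0.44220808 0.20984552 0.12332931] [0.44273982 0.20991359 0.12315734] [0.45680735 0.21556306 0.11613834] [0.44272434 0.20925759 0.12349842]
```

Call:
carry_out --steps '[[[0,0,0],0],[[0,0,0],0],[[0,0,0],0],[[-0.1,-0.6,0],0],[[-0.2,-0.9,0],0]]' --gripper 0.7

```text
time_s: 3.88
ee_pos: [0.4529, 0.1963, 0.1225]
ee_rot: [-0.0, 1.0, 0.017, 0.0]
contact_force: [0.0, 0.3, -1.5]
finger_gap: 0.059
```

Call:
carry_out --steps '[[[0,0,0],0],[[0,0,0.7],0],[[0,0,1.4],0],[[0,0,1.9],0],[[0,0,1.9],0]]'

```text
time_s: 4.3
ee_pos: [0.4523, 0.1954, 0.1021]
ee_rot: [0.0, 1.0, 0.017, -0.001]
contact_force: [-0.0, -0.7, 0.1]
finger_gap: 0.06
```

Run:
```python
from h import *
show(); cap("wrist","w5.png");cap("side","s2.png");crop("s2.png",200,150,270,220,8,"c10.png")
```

```text
t 4.3 p [0.4523 0.1954 0.1021] R [[0.999, 0.034, -0.002], [0.034, -0.999, -0.001], [-0.002, 0.0, -1.0]] F [-0.  -0.7  0.1] gap 0.06 q [ 0.24  0.27 -0.33  0.98 -0.    1.78]
```

Run:
```python
from h import *
c=load("s2"); 
for z in (.08,.09,.1,.11,.12,.13): print(z,((px(c,[.4223,.195,z])-[200,150])*8).round(),((px(c,[.4823,.195,z])-[200,150])*8).round(), "handle end", [((px(c,[x,.2154,z])-[200,150])*8).round() for x in (.4405,.4665)], [((px(c,[x,.161,z])-[200,150])*8).round() for x in (.4405,.4665)])
c=load("w5")
for z in (.08,.09,.1,.11,.12,.13): print(z,px(c,[.4223,.195,z]).round(),px(c,[.4823,.195,z]).round())
```

```text
0.08 [172. 425.] [290. 375.] handle end [array([182., 389.]), array([233., 368.])] [array([252., 445.]), array([303., 422.])]
0.09 [170. 406.] [288. 356.] handle end [array([180., 370.]), array([231., 348.])] [array([250., 425.]), array([302., 403.])]
0.1 [167. 386.] [286. 336.] handle end [array([178., 350.]), array([230., 329.])] [array([248., 405.]), array([300., 383.])]
0.11 [165. 366.] [285. 317.] handle end [array([176., 331.]), array([228., 310.])] [array([246., 386.]), array([298., 363.])]
0.12 [163. 346.] [283. 297.] handle end [array([174., 311.]), array([226., 290.])] [array([244., 366.]), array([297., 344.])]
0.13 [161. 326.] [281. 277.] handle end [array([172., 291.]), array([224., 270.])] [array([242., 345.]), array([295., 323.])]
0.08 [225. 237.] [329. 240.]
0.09 [222. 244.] [332. 247.]
0.1 [220. 252.] [334. 255.]
0.11 [216. 260.] [337. 264.]
0.12 [213. 270.] [341. 274.]
0.13 [209. 280.] [344. 285.]
```

Call:
carry_out --steps '[[[0,-0.2,0.5],0],[[0,-0.2,1.0],0],[[0,-0.2,1.3],0],[[0,-0.2,1.3],0],[[0,-0.2,1.3],0]]'

```text
time_s: 4.82
ee_pos: [0.4527, 0.1977, 0.0902]
ee_rot: [0.0, 1.0, 0.017, -0.0]
contact_force: [0.0, 1.3, -0.5]
finger_gap: 0.06
```

Run:
```python
from h import *
show(); cap("wrist","w6.png");cap("side","s3.png");crop("s3.png",200,150,270,220,8,"c11.png")
```

```text
t 4.82 p [0.4527 0.1977 0.0902] R [[0.999, 0.034, -0.001], [0.034, -0.999, -0.0], [-0.001, 0.0, -1.0]] F [ 0.   1.3 -0.5] gap 0.06 q [ 0.25  0.28 -0.35  0.94 -0.    1.78]
```

Call:
carry_out --steps '[[[0,0,0.5],0],[[0,0,1.0],0],[[0,0,1.4],0],[[0,0,1.4],0],[[0,0,1.4],0]]'

```text
time_s: 5.33
ee_pos: [0.4527, 0.1977, 0.0761]
ee_rot: [0.0, 1.0, 0.017, -0.0]
contact_force: [0.1, 0.2, -0.2]
finger_gap: 0.0598
```

Call:
carry_out --steps '[[[0,0,0],0],[[0,0,0],0],[[0,0,0],0],[[0,0,0],0],[[0,0,0],0]]' --gripper 0.1 --grip_force 40

```text
time_s: 5.75
ee_pos: [0.4532, 0.1978, 0.0767]
ee_rot: [-0.0, 1.0, 0.017, 0.0]
contact_force: [1.1, 0.4, 1.4]
finger_gap: 0.0251
```

Run:
```python
from h import *
show(); cap("wrist","w7.png");cap("side","s4.png");crop("s4.png",200,150,270,220,8,"c12.png"); print(st()["moment"]);show()
```

```text
t 5.75 p [0.4532 0.1978 0.0767] R [[0.999, 0.034, 0.001], [0.034, -0.999, 0.0], [0.001, -0.0, -1.0]] F [1.1 0.4 1.4] gap 0.0251 q [ 0.25  0.29 -0.38  0.91 -0.    1.78]
[-0.0471238  -0.19685248  0.08290362]
t 5.85 p [0.4532 0.1978 0.0766] R [[0.999, 0.034, 0.001], [0.034, -0.999, 0.0], [0.001, -0.0, -1.0]] F [ 1.4 -0.2  1.1] gap 0.0255 q [ 0.25  0.29 -0.38  0.91 -0.    1.78]
```

Call:
carry_out --steps '[[[0,-0.6,0],0],[[0,-1.2,0],0],[[0,-1.8,0],0],[[0,-2.4,0],0],[[0,-3,0],0]]' --gripper 0 --grip_force 60

```text
time_s: 6.27
ee_pos: [0.4517, 0.2285, 0.0763]
ee_rot: [-0.0, 1.0, 0.017, -0.0]
contact_force: [1.7, -1.4, -2.2]
finger_gap: 0.025
```

Run:
```python
from h import *
show(); cap("wrist","w8.png");cap("side","s5.png");crop("s5.png",180,140,280,220,7,"c13.png"); print(st()["moment"]);show()
```

```text
t 6.27 p [0.4517 0.2285 0.0763] R [[0.999, 0.034, -0.0], [0.034, -0.999, -0.0], [-0.0, -0.0, -1.0]] F [ 1.7 -1.4 -2.2] gap 0.025 q [ 0.31  0.31 -0.35  0.92  0.    1.84]
[ 0.47203286 -0.01035016 -0.02730428]
t 6.37 p [0.4517 0.2289 0.0763] R [[0.999, 0.035, -0.0], [0.035, -0.999, 0.001], [-0.0, -0.001, -1.0]] F [-0.6  1.1 -3.4] gap 0.025 q [ 0.31  0.31 -0.35  0.92  0.    1.84]
```

Call:
carry_out --steps '[[[0,-1.2,0],0],[[0,-2.4,0],0],[[0,-3.6,0],0],[[0,-4.8,0],0],[[0,-6,0],0]]'

```text
time_s: 6.78
ee_pos: [0.4499, 0.2892, 0.0766]
ee_rot: [-0.0, 1.0, 0.017, 0.0]
contact_force: [-0.2, -0.5, -0.9]
finger_gap: 0.0245
```

Call:
carry_out --steps '[[[0,-1.0,0],0],[[0,-1.0,0],0],[[0,-1,-2],0],[[0,-1,-4],0],[[0,-1,-4],0]]'

```text
time_s: 7.2
ee_pos: [0.4509, 0.2984, 0.1196]
ee_rot: [-0.001, 1.0, 0.017, 0.002]
contact_force: [0.2, 0.1, -0.5]
finger_gap: 0.0247
```

Run:
```python
from h import *
show(); cap("side","s6.png");crop("s6.png",150,100,290,220,5.5,"c14.png"); print(st()["moment"]);show()
go(.36,.19,.116,1.65)
```

```text
t 7.2 p [0.4509 0.2984 0.1196] R [[0.999, 0.034, 0.004], [0.034, -0.999, 0.002], [0.004, -0.001, -1.0]] F [ 0.2  0.1 -0.5] gap 0.0247 q [ 0.43  0.33 -0.19  1.05 -0.    1.97]
[ 0.01823547 -0.01449935 -0.01101051]
t 7.25 p [0.4505 0.2981 0.118 ] R [[0.999, 0.034, 0.003], [0.034, -0.999, 0.001], [0.003, -0.001, -1.0]] F [-0.4  0.5 -1.1] gap 0.0245 q [ 0.43  0.33 -0.19  1.05 -0.    1.97]
p [0.4505 0.2981 0.118 ] yaw 1.96 shift cm [-9.41 10.5   0.16] spin 0.005 q6 1.97
```

Call:
carry_out --steps '[[[-3,0,0],0],[[-6,2,0],0],[[-8,5,0],0],[[-9.4,9,0],0],[[-9.4,12,0],0]]'

```text
time_s: 7.67
ee_pos: [0.356, 0.1729, 0.1156]
ee_rot: [0.0, 1.0, 0.018, -0.001]
contact_force: [2.8, 0.8, -0.8]
finger_gap: 0.0249
```

Call:
carry_out --steps '[[[0,0,0],0],[[0,0,3],0],[[0,0,6],0],[[0,0,9],0],[[0,0,9],0]]'

```text
time_s: 8.08
ee_pos: [0.3567, 0.1737, 0.0225]
ee_rot: [0.001, 1.0, 0.017, -0.003]
contact_force: [-1.5, -0.5, -1.1]
finger_gap: 0.025
```

Run:
```python
from h import *
cap("top","t2.png");show(); cap("side","s7.png");crop("s7.png",110,130,260,250,5.2,"c15.png");show()
```

```text
t 8.13 p [0.3576 0.174  0.0248] R [[0.999, 0.034, -0.005], [0.034, -0.999, -0.001], [-0.005, 0.001, -1.0]] F [-0.5 -0.8 -0.1] gap 0.0246 q [ 0.25  0.2  -0.68  0.7   0.    1.78]
t 8.18 p [0.3589 0.1744 0.0264] R [[0.999, 0.034, -0.002], [0.034, -0.999, -0.001], [-0.002, 0.001, -1.0]] F [0.  0.5 0.1] gap 0.0251 q [ 0.25  0.2  -0.67  0.7  -0.    1.78]
```

Run:
```python
from h import *
c=load("s7")
for z in (.01,.02,.03,.04,.05,.06): print(z,((px(c,[.363,.05,z])-[110,130])*5.2).round())
crop("t2.png",170,220,330,330,4.8,"c16.png")
c=load("t2"); print(((px(c,[.363,.05,.04])-[170,220])*4.8).round())
```

```text
0.01 [634. 612.]
0.02 [633. 600.]
0.03 [631. 587.]
0.04 [630. 574.]
0.05 [629. 562.]
0.06 [627. 549.]
[479. 258.]
```

```bash
cat >> h.py <<'E'
def tri(obs):
    A=[]
    for f,u,v in obs:
        c=load(f);P=np.hstack([c["R"],c["t"][:,None]])
        K=np.array([[c["fx"],0,c["cx"]],[0,c["fy"],c["cy"]],[0,0,1]]);P=K@P
        A+= [u*P[2]-P[0],v*P[2]-P[1]]
    A=np.array(A); return np.linalg.lstsq(A[:,:3],-A[:,3],rcond=None)[0]
E
python3 - <<'E'
from h import *
print(tri([("s7",110+622/5.2,130+526/5.2),("t2",170+475/4.8,220+267/4.8)]))
print(tri([("s7",110+555/5.2,130+482/5.2),("t2",170+350/4.8,220+272/4.8)]))
E
```

```text
[0.35879206 0.05119332 0.07839365]
[0.3580183  0.12786797 0.06689243]
```

Call:
carry_out --steps '[[[0,0,1],0],[[0,0,2],0],[[0,0,3],0],[[0,0,3],0],[[0,0,3],0]]'

```text
time_s: 8.6
ee_pos: [0.3603, 0.1748, -0.0024]
ee_rot: [-0.0, 1.0, 0.017, 0.0]
contact_force: [0.2, -0.6, -1.8]
finger_gap: 0.0244
```

Run:
```python
from h import *
show();cap("wrist","w9.png");cap("top","t3.png");cap("side","s8.png");crop("s8.png",150,170,260,250,7,"c17.png");crop("t3.png",170,220,330,330,4.8,"c16.png");show()
```

```text
t 8.6 p [ 0.3603  0.1748 -0.0024] R [[0.999, 0.034, 0.001], [0.034, -0.999, 0.0], [0.001, -0.0, -1.0]] F [ 0.2 -0.6 -1.8] gap 0.0244 q [ 0.25  0.24 -0.72  0.61 -0.    1.78]
t 8.75 p [ 0.3604  0.1748 -0.0025] R [[0.999, 0.034, 0.002], [0.034, -0.999, 0.0], [0.002, -0.0, -1.0]] F [-0.3 -0.1 -1. ] gap 0.0246 q [ 0.25  0.24 -0.72  0.61 -0.    1.78]
```

Call:
carry_out --steps '[[[0,0,0.4],0],[[0,0,0.8],0],[[0,0,1.2],0],[[0,0,1.2],0],[[0,0,1.2],0]]'

```text
time_s: 9.17
ee_pos: [0.3594, 0.1744, -0.0158]
ee_rot: [0.0, 1.0, 0.017, -0.0]
contact_force: [0.2, 0.1, -1.5]
finger_gap: 0.0247
```

Run:
```python
from h import *
show();cap("wrist","w9.png");cap("top","t3.png");cap("side","s8.png");crop("s8.png",150,170,260,250,7,"c17.png");crop("t3.png",170,220,330,330,4.8,"c16.png");show()
```

```text
t 9.17 p [ 0.3594  0.1744 -0.0158] R [[0.999, 0.034, -0.001], [0.034, -0.999, -0.0], [-0.001, 0.0, -1.0]] F [ 0.2  0.1 -1.5] gap 0.0247 q [ 0.25  0.26 -0.74  0.57 -0.    1.78]
t 9.32 p [ 0.3597  0.1745 -0.0155] R [[0.999, 0.034, -0.0], [0.034, -0.999, -0.0], [-0.0, 0.0, -1.0]] F [ 0.5 -0.4 -1.2] gap 0.0244 q [ 0.25  0.26 -0.74  0.57  0.    1.78]
```

Run:
```python
from h import *
print(tri([("s8",150+572/7,170+498/7),("t3",170+475/4.8,220+265/4.8)]))
print(tri([("s8",150+478/7,170+433/7),("t3",170+348/4.8,220+269/4.8)]))
```

```text
[0.36162287 0.05141882 0.03649402]
[0.36112336 0.13192045 0.02502877]
```

Call:
carry_out --steps '[[[0,0,0.2],0],[[0,0,0.4],0],[[0,0,0.5],0],[[0,0,0.5],0],[[0,0,0.5],0]]' --grip_force 25

```text
time_s: 9.73
ee_pos: [0.3596, 0.1745, -0.0206]
ee_rot: [0.0, 1.0, 0.017, -0.0]
contact_force: [0.3, -0.6, -0.7]
finger_gap: 0.0248
```

Run:
```python
from h import *
show();print(st()["moment"])
```

```text
t 9.73 p [ 0.3596  0.1745 -0.0206] R [[0.999, 0.034, -0.0], [0.034, -0.999, -0.0], [-0.0, 0.0, -1.0]] F [ 0.3 -0.6 -0.7] gap 0.0248 q [ 0.25  0.27 -0.75  0.55 -0.    1.78]
[ 0.04064848 -0.02000644 -0.03942635]
```

Call:
carry_out --steps '[[[0,0,0.2],0],[[0,0,0.4],0],[[0,0,0.6],0],[[0,0,0.6],0],[[0,0,0.6],0]]'

```text
time_s: 10.15
ee_pos: [0.3629, 0.1749, -0.0248]
ee_rot: [-0.0, 1.0, 0.017, 0.003]
contact_force: [1.9, -5.0, 37.0]
finger_gap: 0.025
```

Run:
```python
from h import *
show();print(st()["moment"]);cap("top","t3.png");cap("side","s8.png");crop("s8.png",150,170,260,250,7,"c17.png");crop("t3.png",170,220,330,330,4.8,"c16.png");show()
```

```text
t 10.15 p [ 0.3629  0.1749 -0.0248] R [[0.999, 0.034, 0.006], [0.034, -0.999, 0.0], [0.006, -0.0, -1.0]] F [ 1.9 -5.  37. ] gap 0.025 q [ 0.25  0.28 -0.76  0.53 -0.    1.78]
[-0.58190786 -0.20778417 -0.04922312]
t 10.25 p [ 0.3629  0.1749 -0.0248] R [[0.999, 0.034, 0.006], [0.034, -0.999, 0.0], [0.006, -0.0, -1.0]] F [ 1.2 -4.9 36.7] gap 0.0249 q [ 0.25  0.28 -0.76  0.53 -0.    1.78]
```

Call:
carry_out --steps '[[[0,0,-0.2],0],[[0,0,-0.3],0],[[0,0,-0.3],0]]'

```text
time_s: 10.5
ee_pos: [0.3596, 0.1745, -0.0235]
ee_rot: [-0.0, 1.0, 0.017, -0.0]
contact_force: [-0.5, -0.1, -0.6]
finger_gap: 0.0247
```

Run:
```python
from h import *
show();print(st()["moment"])
print(tri([("s8",150+578/7,170+516/7),("t3",170+475/4.8,220+265/4.8)]))
```

```text
t 10.5 p [ 0.3596  0.1745 -0.0235] R [[0.999, 0.034, -0.0], [0.034, -0.999, 0.0], [-0.0, -0.0, -1.0]] F [-0.5 -0.1 -0.6] gap 0.0247 q [ 0.25  0.27 -0.75  0.54  0.    1.78]
[ 0.00691812 -0.02723602  0.02359034]
[0.36257335 0.05118451 0.02544347]
```

Call:
carry_out --steps '[[[0,0,0],0],[[0,0,0],0],[[0,0,0],0],[[0,0,0],0],[[0,0,0],0]]' --gripper 0.7

```text
time_s: 10.92
ee_pos: [0.3596, 0.1745, -0.0236]
ee_rot: [0.0, 1.0, 0.017, -0.0]
contact_force: [0.7, -0.0, -0.7]
finger_gap: 0.0597
```

Call:
carry_out --steps '[[[0,0,-3],0],[[0,0,-7],0],[[0,0,-11],0],[[0,0,-15],0],[[0,0,-19],0]]' --gripper 1

```text
time_s: 11.33
ee_pos: [0.359, 0.1744, 0.1687]
ee_rot: [-0.0, 1.0, 0.017, 0.0]
contact_force: [1.8, 1.2, 0.3]
finger_gap: 0.0852
```

Run:
```python
from h import *
show();cap("wrist","w10.png");cap("wrist","w10.png");cap("wrist","w10.png");cap("top","t4.png");crop("t4.png",150,190,370,330,3.6,"c16.png");show()
```

```text
t 11.33 p [0.359  0.1744 0.1687] R [[0.999, 0.034, 0.0], [0.034, -0.999, 0.0], [0.0, -0.0, -1.0]] F [1.8 1.2 0.3] gap 0.0852 q [ 0.25  0.06 -0.4   1.11  0.    1.78]
t 11.53 p [0.3602 0.1747 0.167 ] R [[0.999, 0.034, 0.002], [0.034, -0.999, 0.001], [0.002, -0.0, -1.0]] F [-0.1 -0.1 -0.5] gap 0.0849 q [ 0.25  0.07 -0.4   1.1   0.    1.78]
```

Run:
```python
from h import *
c=load("w10");
import copy
for b in (0,.01,.02,.03,.035,.04):
    c2=copy.deepcopy(c); o=-c["R"].T@c["t"]+[0,0,b]; c2["t"]=-c["R"]@o
    a=at(c2,275,170,.026);d=at(c2,275,229,.026);t=at(c2,274,297,.013)
    # lug top, bench etc
    print(b,a.round(4),d.round(4),t.round(4),"handle",np.linalg.norm(a-d).round(4),"tot",np.linalg.norm((a-t)[:2]).round(4), "lidFL",at(c2,429,208,.093).round(4))
c=load("t4"); g=lambda u,v,z: at(c,150+u/3.6,190+v/3.6,z)
print("top tip",g(429,306,.013),"collar",g(340,310,.02),"lidFL", g(272,170,.093))
```

```text
0 [0.3605 0.1886 0.026 ] [0.3623 0.1326 0.026 ] [0.3639 0.0519 0.013 ] handle 0.056 tot 0.1368 lidFL [0.4726 0.1785 0.093 ]
0.01 [0.3606 0.1865 0.026 ] [0.3625 0.1287 0.026 ] [0.364  0.0457 0.013 ] handle 0.0578 tot 0.1408 lidFL [0.4771 0.1754 0.093 ]
0.02 [0.3607 0.1844 0.026 ] [0.3626 0.1248 0.026 ] [0.3642 0.0395 0.013 ] handle 0.0596 tot 0.1449 lidFL [0.4817 0.1723 0.093 ]
0.03 [0.3607 0.1822 0.026 ] [0.3627 0.1209 0.026 ] [0.3643 0.0333 0.013 ] handle 0.0613 tot 0.149 lidFL [0.4863 0.1692 0.093 ]
0.035 [0.3608 0.1812 0.026 ] [0.3627 0.119  0.026 ] [0.3644 0.0302 0.013 ] handle 0.0622 tot 0.151 lidFL [0.4886 0.1677 0.093 ]
0.04 [0.3608 0.1801 0.026 ] [0.3628 0.117  0.026 ] [0.3645 0.0271 0.013 ] handle 0.0631 tot 0.153 lidFL [0.4909 0.1662 0.093 ]
top tip [0.36005891 0.05266187 0.013     ] collar [0.35860839 0.12761254 0.02      ] lidFL [0.47097702 0.17586271 0.093     ]
```

Run:
```python
from h import *
print(bx(-118,0),bx(78,0)); go(.438,.027,.10,1.65)
```

```text
[0.43604893 0.02680231] [0.63196766 0.03244593]
p [0.3602 0.1747 0.167 ] yaw 1.95 shift cm [ 7.26 15.03  6.7 ] spin 0.005 q6 1.78
```

Call:
carry_out --steps '[[[1.5,3,0],0],[[3,6.5,0],0],[[5,10.5,0],0],[[7.25,14.7,1],0],[[7.25,15,4],0]]'

```text
time_s: 11.95
ee_pos: [0.4412, 0.023, 0.1274]
ee_rot: [0.001, 1.0, 0.016, 0.002]
contact_force: [0.7, 1.0, -0.8]
finger_gap: 0.0854
```

Run:
```python
from h import *
for i in range(3): cap("wrist","w11.png")
show()
c=load("w11"); print(px(c,[*bx(-118,0),.095]),px(c,[*bx(-118,45),.095]),px(c,[*bx(-118,-45),.095]))
```

```text
t 12.1 p [0.4353 0.0265 0.1239] R [[0.999, 0.032, -0.006], [0.032, -0.999, 0.001], [-0.006, -0.001, -1.0]] F [-0.3 -0.1  0.1] gap 0.0851 q [-0.13  0.16 -0.41  1.01  0.    1.41]
[278.65541599 232.3754884 ] [278.87770852 155.81380061] [278.46092866 299.36054773]
```

Run:
```python
from h import *
show()
c=load("w11"); print(at(c,285,155,.095),at(c,285,290,.095),at(c,278,222,.09),at(c,293,222,.09))
go(.4395,.028,.047,1.65)
```

```text
t 12.1 p [0.4353 0.0265 0.1239] R [[0.999, 0.032, -0.006], [0.032, -0.999, 0.001], [-0.006, -0.001, -1.0]] F [-0.3 -0.1  0.1] gap 0.0851 q [-0.13  0.16 -0.41  1.01  0.    1.41]
[0.4380806  0.07233748 0.095     ] [ 0.44118048 -0.01139364  0.095     ] [0.43548436 0.03141552 0.09      ] [0.44439706 0.03171596 0.09      ]
p [0.4353 0.0265 0.1239] yaw 1.82 shift cm [ 0.47 -0.13  7.69] spin 0.003 q6 1.41
```

Call:
carry_out --steps '[[[0.2,0,2],0],[[0.3,-0.1,4],0],[[0.3,-0.1,5],0],[[0.3,-0.1,5],0],[[0.3,-0.1,5],0]]'

```text
time_s: 12.52
ee_pos: [0.4396, 0.0291, 0.0768]
ee_rot: [-0.0, 1.0, 0.018, -0.0]
contact_force: [-0.3, 0.4, 0.5]
finger_gap: 0.0858
```

Run:
```python
from h import *
show()
for i in range(2): cap("wrist","w12.png")
cap("side","s9.png"); crop("s9.png",200,130,310,220,7,"c18.png")
show()
go(.4395,.028,.047,1.65)
```

```text
t 12.52 p [0.4396 0.0291 0.0768] R [[0.999, 0.035, -0.001], [0.035, -0.999, 0.0], [-0.001, -0.0, -1.0]] F [-0.3  0.4  0.5] gap 0.0858 q [-0.12  0.2  -0.5   0.87  0.    1.42]
t 12.67 p [0.4406 0.0285 0.0774] R [[0.999, 0.035, 0.001], [0.035, -0.999, -0.0], [0.001, 0.0, -1.0]] F [-0.6 -0.7  0.2] gap 0.0855 q [-0.12  0.2  -0.49  0.87  0.    1.42]
p [0.4406 0.0285 0.0774] yaw 1.98 shift cm [-0.11  0.05  3.04] spin 0.006 q6 1.42
```

Call:
carry_out --steps '[[[-0.1,0,0],0],[[-0.1,0,0],0],[[-0.1,0,0],0],[[-0.1,0,0],0],[[-0.1,0,0],0]]' --gripper 0.3

```text
time_s: 13.08
ee_pos: [0.4392, 0.0281, 0.0766]
ee_rot: [0.0, 1.0, 0.017, 0.0]
contact_force: [-0.3, -0.2, -0.2]
finger_gap: 0.0264
```

Run:
```python
from h import *
show()
for i in range(2): cap("wrist","w13.png")
cap("side","s9.png"); crop("s9.png",200,130,310,220,7,"c18.png")
show()
```

```text
t 13.08 p [0.4392 0.0281 0.0766] R [[0.999, 0.034, 0.0], [0.034, -0.999, -0.0], [0.0, 0.0, -1.0]] F [-0.3 -0.2 -0.2] gap 0.0264 q [-0.12  0.2  -0.5   0.87  0.    1.42]
t 13.23 p [0.4392 0.0281 0.0765] R [[0.999, 0.034, 0.0], [0.034, -0.999, -0.0], [-0.0, 0.0, -1.0]] F [0.4 0.1 0.2] gap 0.0256 q [-0.12  0.2  -0.5   0.87 -0.    1.42]
```

Call:
carry_out --steps '[[[0,0,1],0],[[0,0,2],0],[[0,0,3.2],0],[[0,0,3.2],0],[[0,0,3.2],0]]'

```text
time_s: 13.65
ee_pos: [0.4388, 0.0282, 0.0444]
ee_rot: [-0.0, 1.0, 0.017, -0.001]
contact_force: [0.3, -0.4, 0.3]
finger_gap: 0.0257
```

Call:
carry_out --steps '[[[0,0,0],0],[[0,0,0],0],[[0,0,0],0],[[0,0,0],0],[[0,0,0],0]]' --gripper 0 --grip_force 30

```text
time_s: 14.07
ee_pos: [0.4388, 0.0281, 0.045]
ee_rot: [0.0, 1.0, 0.017, -0.0]
contact_force: [-5.6, -0.8, 6.6]
finger_gap: 0.0093
```

Run:
```python
from h import *
show()
for i in range(2): cap("wrist","w13.png")
cap("side","s9.png"); crop("s9.png",200,130,310,220,7,"c18.png")
show()
```

```text
t 14.07 p [0.4388 0.0281 0.045 ] R [[0.999, 0.034, -0.0], [0.034, -0.999, -0.0], [-0.0, 0.0, -1.0]] F [-5.6 -0.8  6.6] gap 0.0093 q [-0.12  0.24 -0.55  0.78 -0.    1.42]
t 14.22 p [0.4388 0.0281 0.045 ] R [[0.999, 0.034, -0.0], [0.034, -0.999, -0.0], [-0.0, 0.0, -1.0]] F [-5.9 -0.8  7.6] gap 0.0085 q [-0.12  0.24 -0.55  0.78 -0.    1.42]
```

Run:
```python
import numpy as np
r=.19604;f=.0204
D=lambda t:np.array([r*(np.cos(f)-np.cos(t+f)),-r*(np.sin(t+f)-np.sin(f))])*100
for k in range(5):
    b=D(.35*k)
    print([[round(float((D(.35*k+.07*i)-b)[0]),2),round(float((D(.35*k+.07*i)-b)[0])*.005,2),round(float((D(.35*k+.07*i)-b)[1]),2)] for i in range(1,6)])
```

```text
[[0.08, 0.0, -1.37], [0.25, 0.0, -2.73], [0.51, 0.0, -4.08], [0.87, 0.0, -5.4], [1.33, 0.01, -6.7]]
[[0.54, 0.0, -1.26], [1.17, 0.01, -2.48], [1.88, 0.01, -3.65], [2.67, 0.01, -4.77], [3.54, 0.02, -5.84]]
[[0.94, 0.0, -1.0], [1.95, 0.01, -1.93], [3.02, 0.02, -2.79], [4.15, 0.02, -3.57], [5.33, 0.03, -4.27]]
[[1.23, 0.01, -0.62], [2.49, 0.01, -1.14], [3.79, 0.02, -1.58], [5.12, 0.03, -1.93], [6.47, 0.03, -2.18]]
[[1.36, 0.01, -0.16], [2.73, 0.01, -0.22], [4.11, 0.02, -0.19], [5.47, 0.03, -0.06], [6.82, 0.03, 0.17]]
```

Call:
carry_out --steps '[[[0.08,0,-1.37],0],[[0.25,0,-2.73],0],[[0.51,0,-4.08],0],[[0.87,0,-5.4],0],[[1.33,0.01,-6.7],0]]' --grip_force 40

```text
time_s: 14.63
ee_pos: [0.4514, 0.0284, 0.1121]
ee_rot: [0.0, 1.0, 0.017, -0.001]
contact_force: [-2.0, -2.0, -5.2]
finger_gap: 0.0084
```

Run:
```python
from h import *
show()
cap("side","s9.png"); crop("s9.png",200,80,360,200,5,"c18.png")
show()
```

```text
t 14.63 p [0.4514 0.0284 0.1121] R [[0.999, 0.034, -0.002], [0.034, -0.999, -0.0], [-0.002, 0.0, -1.0]] F [-2.  -2.  -5.2] gap 0.0084 q [-0.12  0.19 -0.4   0.98 -0.    1.42]
t 14.68 p [0.4523 0.0284 0.114 ] R [[0.999, 0.034, -0.0], [0.034, -0.999, -0.0], [-0.0, 0.0, -1.0]] F [-13.2  -0.9   8.8] gap 0.0084 q [-0.12  0.19 -0.4   0.98 -0.    1.42]
```

Call:
carry_out --steps '[[[0.54,0,-1.26],0],[[1.17,0,-2.48],0],[[1.88,0.01,-3.65],0],[[2.67,0.01,-4.77],0],[[3.54,0.02,-5.84],0]]'

```text
time_s: 15.1
ee_pos: [0.4849, 0.0293, 0.1704]
ee_rot: [0.001, 1.0, 0.017, -0.003]
contact_force: [-18.3, -3.8, 8.6]
finger_gap: 0.0084
```

Run:
```python
from h import *
show()
cap("side","s9.png");cap("wrist","w14.png")
show()
```

```text
t 15.1 p [0.4849 0.0293 0.1704] R [[0.999, 0.034, -0.005], [0.034, -0.999, -0.001], [-0.005, 0.001, -1.0]] F [-18.3  -3.8   8.6] gap 0.0084 q [-0.11  0.21 -0.21  1.15 -0.    1.43]
t 15.2 p [0.4859 0.0293 0.1715] R [[0.999, 0.034, -0.003], [0.034, -0.999, -0.001], [-0.003, 0.001, -1.0]] F [-24.3  -3.   20.4] gap 0.0086 q [-0.11  0.21 -0.2   1.16 -0.    1.43]
```

Call:
carry_out --steps '[[[-0.08,0,-0.06],0],[[-0.14,0,-0.12],0],[[-0.14,0,-0.12],0],[[-0.14,0,-0.12],0]]'

```text
time_s: 15.53
ee_pos: [0.4857, 0.0293, 0.1714]
ee_rot: [0.0, 1.0, 0.017, -0.0]
contact_force: [-7.3, -2.1, 5.3]
finger_gap: 0.0083
```

Run:
```python
from h import *
show();print(st()["moment"])
```

```text
t 15.53 p [0.4857 0.0293 0.1714] R [[0.999, 0.034, -0.001], [0.034, -0.999, -0.001], [-0.001, 0.001, -1.0]] F [-7.3 -2.1  5.3] gap 0.0083 q [-0.11  0.21 -0.21  1.15 -0.    1.43]
[-0.39146542  1.56715683 -0.0671809 ]
```

Call:
carry_out --steps '[[[0.9,0,-1.02],0],[[1.88,0.01,-1.97],0],[[2.93,0.02,-2.84],0],[[4.05,0.02,-3.64],0],[[5.23,0.03,-4.35],0]]'

```text
time_s: 15.95
ee_pos: [0.5383, 0.0307, 0.2156]
ee_rot: [0.0, 1.0, 0.017, -0.0]
contact_force: [-9.1, -2.8, 6.7]
finger_gap: 0.0084
```

Run:
```python
from h import *
show();cap("side","s9.png");cap("wrist","w14.png")
show()
```

```text
t 15.95 p [0.5383 0.0307 0.2156] R [[0.999, 0.034, -0.001], [0.034, -0.999, -0.001], [-0.001, 0.001, -1.0]] F [-9.1 -2.8  6.7] gap 0.0084 q [-0.09  0.29  0.02  1.3  -0.    1.44]
t 16.05 p [0.5403 0.0307 0.2162] R [[0.999, 0.034, 0.002], [0.034, -0.999, -0.001], [0.002, 0.001, -1.0]] F [-4.  -1.8 12.5] gap 0.0084 q [-0.09  0.29  0.02  1.3  -0.    1.44]
```

Call:
carry_out --steps '[[[1.2,0.01,-0.62],0],[[2.45,0.01,-1.15],0],[[3.74,0.02,-1.6],0],[[5.06,0.03,-1.96],0],[[6.4,0.03,-2.22],0]]'

```text
time_s: 16.47
ee_pos: [0.6031, 0.0324, 0.2379]
ee_rot: [0.001, 1.0, 0.017, 0.0]
contact_force: [-6.9, -4.9, 15.5]
finger_gap: 0.008
```

Run:
```python
from h import *
show();cap("side","s9.png")
show()
```

```text
t 16.47 p [0.6031 0.0324 0.2379] R [[0.999, 0.034, 0.001], [0.034, -0.999, -0.001], [0.001, 0.001, -1.0]] F [-6.9 -4.9 15.5] gap 0.008 q [-0.08  0.4   0.25  1.42 -0.    1.46]
t 16.52 p [0.6054 0.0325 0.2381] R [[0.999, 0.034, 0.002], [0.034, -0.999, -0.001], [0.002, 0.001, -1.0]] F [-3.  -1.5 15. ] gap 0.0083 q [-0.08  0.4   0.25  1.42 -0.    1.46]
```

Call:
carry_out --steps '[[[1.3,0.01,-0.23],0],[[2.65,0.01,-0.3],0],[[3.9,0.02,-0.3],0],[[5.0,0.03,-0.25],0],[[5.6,0.03,-0.18],0]]'

```text
time_s: 16.93
ee_pos: [0.6598, 0.0339, 0.2389]
ee_rot: [0.0, 1.0, 0.017, 0.0]
contact_force: [-2.9, -4.2, 4.8]
finger_gap: 0.0084
```

Run:
```python
from h import *
show();cap("side","s9.png")
show()
```

```text
t 16.93 p [0.6598 0.0339 0.2389] R [[0.999, 0.034, 0.001], [0.034, -0.999, -0.001], [0.001, 0.001, -1.0]] F [-2.9 -4.2  4.8] gap 0.0084 q [-0.07  0.51  0.44  1.5  -0.    1.47]
t 16.98 p [0.6604 0.0339 0.2386] R [[0.999, 0.034, 0.001], [0.034, -0.999, -0.001], [0.001, 0.001, -1.0]] F [ 2.8 -2.8  5.9] gap 0.0085 q [-0.07  0.51  0.44  1.5  -0.    1.47]
```

Now slowly to the stop.

Call:
carry_out --steps '[[[0.2,0,0.03],0],[[0.4,0,0.06],0],[[0.6,0,0.1],0],[[0.8,0,0.14],0],[[1.0,0,0.18],0]]'

```text
time_s: 17.4
ee_pos: [0.6686, 0.0342, 0.2373]
ee_rot: [0.001, 1.0, 0.017, 0.0]
contact_force: [-2.5, -6.2, 3.5]
finger_gap: 0.0082
```

Run:
```python
from h import *
show();cap("side","s9.png")
show()
```

```text
t 17.4 p [0.6686 0.0342 0.2373] R [[0.999, 0.034, 0.0], [0.034, -0.999, -0.001], [0.0, 0.001, -1.0]] F [-2.5 -6.2  3.5] gap 0.0082 q [-0.07  0.53  0.46  1.51 -0.    1.47]
t 17.45 p [0.6689 0.0342 0.2373] R [[0.999, 0.034, 0.001], [0.034, -0.999, -0.001], [0.001, 0.001, -1.0]] F [-0.8 -5.2  4.5] gap 0.0084 q [-0.07  0.53  0.46  1.51 -0.    1.47]
```

Call:
carry_out --steps '[[[0.15,0,0.03],0],[[0.3,0,0.07],0],[[0.45,0,0.1],0],[[0.6,0,0.13],0],[[0.6,0,0.13],0]]'

```text
time_s: 17.87
ee_pos: [0.6737, 0.0344, 0.2366]
ee_rot: [0.001, 1.0, 0.017, -0.0]
contact_force: [-9.4, -6.7, 10.1]
finger_gap: 0.0087
```

Run:
```python
from h import *
show();cap("side","s9.png");crop("s9.png",220,100,370,240,4,"c18.png")
show()
```

```text
t 17.87 p [0.6737 0.0344 0.2366] R [[0.999, 0.034, -0.001], [0.034, -0.999, -0.001], [-0.001, 0.001, -1.0]] F [-9.4 -6.7 10.1] gap 0.0087 q [-0.07  0.54  0.48  1.52 -0.    1.47]
t 17.92 p [0.6736 0.0344 0.2366] R [[0.999, 0.034, -0.001], [0.034, -0.999, -0.001], [-0.001, 0.001, -1.0]] F [-9.  -5.6 10.4] gap 0.0086 q [-0.07  0.54  0.48  1.52 -0.    1.47]
```

Call:
carry_out --steps '[[[0,0,0],0],[[0,0,0],0],[[0,0,0],0],[[0,0,-2],0],[[0,0,-5],0]]' --gripper 0.4

```text
time_s: 18.33
ee_pos: [0.6737, 0.0353, 0.2839]
ee_rot: [-0.0, 1.0, 0.017, -0.002]
contact_force: [0.3, -0.9, 1.0]
finger_gap: 0.0342
```

Run:
```python
from h import *
cap("side","s9.png");crop("s9.png",220,80,370,220,4,"c18.png")
show(); go(.5668,.353,.2,109.2,sym=False)
```

```text
t 18.38 p [0.6749 0.0351 0.2912] R [[0.999, 0.034, 0.004], [0.034, -0.999, 0.0], [0.004, 0.0, -1.0]] F [ 0.7 -0.1  5.2] gap 0.034 q [-0.07  0.56  0.66  1.67  0.    1.47]
p [0.6749 0.0351 0.2912] yaw 1.96 shift cm [ -9.76 -32.14   9.08] spin -1.872 q6 1.47
```

Call:
carry_out --steps '[[[-0.8,-2.2,0],-0.12],[[-1.6,-4.4,0],-0.24],[[-2.4,-6.6,0],-0.36],[[-3.2,-8.8,0],-0.48],[[-4,-11,0],-0.61]]'

```text
time_s: 18.8
ee_pos: [0.6306, 0.1447, 0.2855]
ee_rot: [-0.0, 0.948, 0.317, 0.0]
contact_force: [0.8, -0.5, -0.4]
finger_gap: 0.0337
```

Run:
```python
from h import *
show(); go(.5668,.353,.2,109.2,sym=False)
```

```text
t 18.8 p [0.6306 0.1447 0.2855] R [[0.799, 0.601, 0.0], [0.601, -0.799, 0.0], [0.001, -0.0, -1.0]] F [ 0.8 -0.5 -0.4] gap 0.0337 q [0.1  0.49 0.53 1.61 0.   1.03]
p [0.6306 0.1447 0.2855] yaw 36.95 shift cm [  7.42 -20.48   8.55] spin -1.261 q6 1.03
```

Call:
carry_out --steps '[[[0.7,-2.1,0],-0.12],[[1.4,-4.2,0],-0.24],[[2.2,-6.2,0],-0.36],[[3,-8.4,1],-0.48],[[3.7,-10.4,2],-0.61]]' --gripper 0.85

```text
time_s: 19.22
ee_pos: [0.5985, 0.2506, 0.2655]
ee_rot: [0.0, 0.811, 0.585, 0.001]
contact_force: [0.5, -0.1, -0.8]
finger_gap: 0.0723
```

Run:
```python
from h import *
show(); go(.5668,.353,.15,109.2,sym=False)
```

```text
t 19.22 p [0.5985 0.2506 0.2655] R [[0.315, 0.949, 0.001], [0.949, -0.315, 0.001], [0.001, 0.001, -1.0]] F [ 0.5 -0.1 -0.8] gap 0.0723 q [0.27 0.49 0.47 1.55 0.   0.59]
p [0.5985 0.2506 0.2655] yaw 71.63 shift cm [ 8.7  -6.25 11.56] spin -0.656 q6 0.59
```

Call:
carry_out --steps '[[[1.8,-1.3,2],-0.12],[[3.5,-2.5,4],-0.24],[[5.2,-3.7,6],-0.36],[[7,-5,8],-0.48],[[8.7,-6.25,10],-0.61]]'

```text
time_s: 19.63
ee_pos: [0.5669, 0.3528, 0.1645]
ee_rot: [-0.0, 0.6, 0.8, 0.0]
contact_force: [0.1, -1.2, 0.1]
finger_gap: 0.0724
```

Run:
```python
from h import *
for i in range(3): cap("wrist","w15.png")
show(); go(.5668,.353,.15,109.2,sym=False)
c=load("w15")
import math
for dx in(-52,52):
    for dy in (-20,20):
        a=math.radians(19); print(px(c,[.5668+(dx*math.cos(a)-dy*math.sin(a))/1e3,.353+(dx*math.sin(a)+dy*math.cos(a))/1e3,.055]).round())
```

```text
t 19.78 p [0.5661 0.3525 0.1641] R [[-0.276, 0.961, -0.002], [0.961, 0.276, -0.001], [-0.0, -0.002, -1.0]] F [-0.4 -1.1  0.6] gap 0.0727 q [0.43 0.53 0.27 1.31 0.   0.15]
p [0.5661 0.3525 0.1641] yaw 106.03 shift cm [0.03 0.08 1.41] spin -0.055 q6 0.15
[248. 134.]
[301. 131.]
[256. 259.]
[304. 257.]
```

Run:
```python
from h import *
c=load("w15"); Q=np.array([at(c,u,v,.055) for u,v in [(255,143),(300,143),(304,256),(258,256)]])
print(Q.round(4),Q.mean(0),[np.linalg.norm(Q[i]-Q[(i+1)%4]).round(4) for i in range(4)])
d=Q[2]+Q[3]-Q[0]-Q[1]; print(np.degrees(np.arctan2(d[1],d[0])))
print("jar",at(load("top0"),192,162,.075), at(c,170,290,.075))
go(*Q.mean(0)[:2],.15,90+np.degrees(np.arctan2(d[1],d[0])),sym=False)
```

```text
[[0.5292 0.3243 0.055 ]
 [0.5196 0.3571 0.055 ]
 [0.6086 0.3887 0.055 ]
 [0.6195 0.3515 0.055 ]] [0.56923728 0.3554113  0.055     ] [np.float64(0.0342), np.float64(0.0945), np.float64(0.0387), np.float64(0.0943)]
18.14759340831279
jar [0.70412246 0.27738955 0.075     ] [0.65919221 0.28993128 0.075     ]
p [0.5661 0.3525 0.1641] yaw 106.03 shift cm [0.2  0.38 1.41] spin -0.037 q6 0.15
```

Run:
```python
from h import *
c=load("w15"); print(at(c,278,139,.055),at(c,281,264,.055))
go(.5675,.354,-.010,108.5,sym=False)
```

```text
[0.52140028 0.34022942 0.055     ] [0.62121821 0.37222834 0.055     ]
p [0.5661 0.3525 0.1641] yaw 106.03 shift cm [ 0.11  0.21 17.41] spin -0.043 q6 0.15
```

Call:
carry_out --steps '[[[0.15,0.4,3.5],-0.04],[[0.15,0.4,7],-0.04],[[0.15,0.4,10.5],-0.04],[[0.15,0.4,13],-0.04],[[0.15,0.4,13],-0.04]]'

```text
time_s: 20.2
ee_pos: [0.5692, 0.3523, 0.0316]
ee_rot: [-0.001, 0.587, 0.809, -0.003]
contact_force: [-0.3, -0.2, -0.2]
finger_gap: 0.0726
```

Run:
```python
from h import *
for i in range(2): cap("wrist","w16.png")
show();cap("side","s10.png");crop("s10.png",180,110,300,220,6,"c19.png")
```

```text
t 20.3 p [0.5715 0.3537 0.0367] R [[-0.311, 0.95, 0.0], [0.95, 0.311, 0.0], [0.0, 0.0, -1.0]] F [-0.2 -0.1  0.8] gap 0.0725 q [ 0.43  0.6   0.04  1.02 -0.    0.12]
```

Run:
```python
from h import *
c=load("w16");p,R=pose()
for u,v in [(286,174),(286,356),(243,200),(331,200),(247,330),(328,330)]:
    X=at(c,u,v,.055); print(u,v,X.round(4),(R.T@(X-p)*1000).round(1))
```

```text
286 174 [0.5251 0.3412 0.055 ] [  2.4 -48.7 -17.4]
286 356 [0.6135 0.3708 0.055 ] [  3.   44.5 -17.2]
243 200 [0.5417 0.3272 0.055 ] [-16.1 -37.3 -17.4]
331 200 [0.5299 0.3633 0.055 ] [ 21.9 -37.3 -17.4]
247 330 [0.6048 0.3478 0.055 ] [-16.2  29.1 -17.2]
328 330 [0.5925 0.3855 0.055 ] [ 23.5  29.1 -17.2]
```

Call:
carry_out --steps '[[[0.3,-0.2,1.2],0],[[0.3,-0.2,2.4],0],[[0.3,-0.2,3.6],0],[[0.3,-0.2,4.6],0],[[0.3,-0.2,4.6],0]]'

```text
time_s: 20.77
ee_pos: [0.5683, 0.3563, -0.0104]
ee_rot: [0.0, 0.586, 0.81, 0.0]
contact_force: [-0.8, 0.9, -0.1]
finger_gap: 0.0726
```

Call:
carry_out --steps '[[[0.3,-0.2,0],0],[[0.3,-0.2,0],0],[[0.3,-0.2,0],0],[[0.3,-0.2,0],0],[[0.3,-0.2,0],0]]' --gripper 0.2 --grip_force 60

```text
time_s: 21.18
ee_pos: [0.5658, 0.3589, -0.0091]
ee_rot: [0.001, 0.586, 0.81, 0.001]
contact_force: [-1.3, -0.1, 7.2]
finger_gap: 0.0392
```

Run:
```python
from h import *
show();
for i in range(2): cap("wrist","w17.png")
show();cap("side","s10.png");crop("s10.png",180,110,300,220,6,"c19.png")
```

```text
t 21.18 p [ 0.5658  0.3589 -0.0091] R [[-0.313, 0.95, 0.002], [0.95, 0.313, 0.001], [0.0, 0.002, -1.0]] F [-1.3 -0.1  7.2] gap 0.0392 q [ 0.44  0.63 -0.03  0.91 -0.    0.13]
t 21.28 p [ 0.5658  0.3589 -0.0091] R [[-0.313, 0.95, 0.002], [0.95, 0.313, 0.001], [0.0, 0.002, -1.0]] F [-2.2 -1.3  6.9] gap 0.0394 q [ 0.44  0.63 -0.03  0.91 -0.    0.13]
```

```bash
cat >> h.py <<'E'
def tl(f,u,v,z):
    p,R=pose(); X=at(load(f),u,v,z); return (R.T@(X-p)*1000).round(1)
E
python3 - <<'E'
from h import *
print(tl("w17",279,213,.055),tl("w17",279,328,.055),tl("w17",219,230,.055),tl("w17",339,230,.055),tl("w16",286,266,.055))
E
```

```text
[ -0.1 -44.3 -64.2] [ -0.   -2.2 -64.1] [-19.  -38.6 -64.1] [ 18.8 -38.7 -64.1] [ -3.8  -1.  -64.1]
```

Call:
carry_out --steps '[[[0,0,-2],0],[[0,0,-5],0],[[0,0,-9],0],[[0,0,-13],0],[[0,0,-15],0]]' --gripper 0 --grip_force 90

```text
time_s: 21.75
ee_pos: [0.5661, 0.3591, 0.1449]
ee_rot: [0.001, 0.586, 0.81, 0.002]
contact_force: [1.6, 0.8, -2.9]
finger_gap: 0.039
```

```bash
sed -i 's/B=np.array(\[0.554,0.0302\])/B=np.array([0.5560,0.0312])/' h.py
python3 - <<'E'
from h import *
for i in range(2): cap("wrist","w18.png")
show(); print(bx(-6,0)); go(*bx(-6,0),.14,91.65,sym=False)
E
```

```text
t 21.85 p [0.5668 0.3594 0.144 ] R [[-0.313, 0.95, 0.006], [0.95, 0.313, 0.003], [0.001, 0.007, -1.0]] F [ 0.4 -0.1 -3.8] gap 0.0387 q [ 0.44  0.53  0.22  1.26 -0.    0.13]
[0.55000249 0.03102724]
p [0.5668 0.3594 0.144 ] yaw 108.24 shift cm [-30.66 -11.87   0.29] spin 0.289 q6 0.13
```

Call:
carry_out --steps '[[[-2.5,-1,0],0.05],[[-6,-2.3,0],0.12],[[-9.6,-3.7,0],0.2],[[-13.2,-5.1,0],0.28],[[-16.8,-6.5,0],0.29]]'

```text
time_s: 22.27
ee_pos: [0.5547, 0.177, 0.1381]
ee_rot: [-0.001, 0.699, 0.715, -0.001]
contact_force: [0.9, -0.8, -3.9]
finger_gap: 0.0391
```

Run:
```python
from h import *
show(); go(*bx(-6,0),.14,91.65,sym=False)
```

```text
t 22.27 p [0.5547 0.177  0.1381] R [[-0.024, 1.0, -0.002], [1.0, 0.024, -0.0], [-0.0, -0.002, -1.0]] F [ 0.9 -0.8 -3.9] gap 0.0391 q [ 0.17  0.39 -0.04  1.15 -0.    0.15]
p [0.5547 0.177  0.1381] yaw 91.36 shift cm [-14.58  -0.82  -0.18] spin -0.005 q6 0.15
```

Call:
carry_out --steps '[[[-3.5,-0.2,0],0],[[-7.1,-0.4,0],0],[[-10.7,-0.6,0],0],[[-14.3,-0.8,0],0],[[-14.3,-0.8,0],0]]'

```text
time_s: 22.68
ee_pos: [0.5512, 0.0304, 0.1383]
ee_rot: [-0.0, 0.699, 0.716, -0.001]
contact_force: [0.8, 0.2, -3.0]
finger_gap: 0.0391
```

Run:
```python
from h import *
for i in range(3): cap("wrist","w19.png")
show(); go(*bx(-6,0),.14,91.65,sym=False); cap("top","t5.png");crop("t5.png",200,150,370,290,4.5,"c20.png")
```

```text
t 22.83 p [0.5514 0.0354 0.1386] R [[-0.027, 1.0, -0.002], [1.0, 0.027, 0.0], [0.0, -0.002, -1.0]] F [ 0.9  0.8 -4.6] gap 0.0391 q [-0.08  0.34 -0.12  1.12  0.   -0.11]
p [0.5514 0.0354 0.1386] yaw 91.56 shift cm [-0.43 -0.15 -0.14] spin -0.002 q6 -0.11
```

Run:
```python
from h import *
c=load("w19")
for P in [[(126,122),(198,122),(203,266),(143,268)],[(356,122),(425,122),(411,265),(350,264)]]:
    Q=np.array([at(c,u,v,.018) for u,v in P]); print(Q[:,:2].round(4).tolist(),Q.mean(0).round(4))
Q=np.array([at(c,u,v,.085) for u,v in [(25,104),(522,104),(486,323),(74,326)]]);print(Q.round(4).tolist(),Q.mean(0))
print(bx(0,-92),bx(0,92),bx(0,0),bx(-78,149),bx(-78,-149))
for u in (243,308): print(at(c,u,122,.018))
```

```text
[[0.4978, -0.0864], [0.4963, -0.0301], [0.6214, -0.031], [0.6248, -0.0846]] [ 0.5601 -0.058   0.018 ]
[[0.4931, 0.0935], [0.4916, 0.1475], [0.6155, 0.154], [0.616, 0.0997]] [0.5541 0.1237 0.018 ]
[[0.4828, -0.1179, 0.085], [0.475, 0.1768, 0.085], [0.6273, 0.1869, 0.085], [0.6377, -0.1121, 0.085]] [0.55572917 0.03340805 0.085     ]
[ 0.55864904 -0.06076185] [0.55335096 0.12316185] [0.556  0.0312] [0.47374204 0.17789229] [ 0.48232264 -0.11998415]
[0.49537946 0.0051256  0.018     ]
[0.49404177 0.05596478 0.018     ]
```

```bash
sed -i 's/^B=.*/B=np.array([0.5565,0.0326]);BY=np.radians(1.75)/' h.py
python3 - <<'E'
from h import *
show();go(*bx(-6.3,0),.03,91.75,sym=False)
E
```

```text
t 22.88 p [0.5516 0.036  0.1387] R [[-0.028, 1.0, -0.001], [1.0, 0.028, 0.0], [0.0, -0.001, -1.0]] F [-0.6  0.7 -3.1] gap 0.0389 q [-0.08  0.34 -0.12  1.12  0.   -0.11]
p [0.5516 0.036  0.1387] yaw 91.63 shift cm [-0.36 -0.13 10.87] spin -0.002 q6 -0.11
```

Call:
carry_out --steps '[[[-0.35,-0.1,2],0],[[-0.35,-0.1,4.5],0],[[-0.35,-0.1,7],0],[[-0.35,-0.1,9.5],0],[[-0.35,-0.1,10.5],0]]'

```text
time_s: 23.3
ee_pos: [0.5492, 0.0333, 0.0314]
ee_rot: [-0.002, 0.696, 0.718, -0.001]
contact_force: [-0.6, -0.7, -2.7]
finger_gap: 0.0391
```

Run:
```python
from h import *
for i in range(3): cap("wrist","w20.png")
show();go(*bx(-6.3,0),.03,91.75,sym=False)
```

```text
t 23.45 p [0.5508 0.0327 0.0345] R [[-0.029, 1.0, -0.001], [1.0, 0.029, 0.0], [0.0, -0.001, -1.0]] F [ 0.1 -0.2 -3.2] gap 0.0395 q [-0.09  0.41 -0.3   0.85  0.   -0.12]
p [0.5508 0.0327 0.0345] yaw 91.68 shift cm [-0.03 -0.06  0.45] spin -0.001 q6 -0.12
```

Run:
```python
from h import *
for v in (143,153): print(tl("w20",275,v,.018))
print(tl("w20",222,146,.018),tl("w20",328,146,.018),tl("w20",279,178,.0435),tl("w20",235,178,.0435),tl("w20",325,178,.0435))
for x in [(48,150),(157,150),(82,338),(170,328),(398,150),(507,150),(390,330),(480,338)]: print(x,tl("w20",*x,.018))
```

```text
[ -1.5 -55.8  16.5]
[ -1.5 -50.7  16.5]
[-28.5 -54.3  16.5] [ 25.5 -54.3  16.5] [  0.5 -43.6  -9. ] [-19.4 -43.6  -9. ] [ 21.2 -43.6  -9. ]
(48, 150) [-117.5  -52.2   16.5]
(157, 150) [-61.8 -52.2  16.5]
(82, 338) [-119.4   62.2   16.4]
(170, 328) [-65.1  55.   16.4]
(398, 150) [ 61.3 -52.3  16.5]
(507, 150) [117.  -52.4  16.6]
(390, 330) [67.8 56.3 16.4]
(480, 338) [123.2  62.   16.4]
```

Call:
carry_out --steps '[[[-0.15,-0.15,0],0],[[-0.15,-0.15,1],0],[[-0.15,-0.15,2],0],[[-0.15,-0.15,3],0],[[-0.15,-0.15,3.3],0]]'

```text
time_s: 23.87
ee_pos: [0.5488, 0.0304, -0.0002]
ee_rot: [-0.001, 0.697, 0.717, -0.001]
contact_force: [-0.7, -0.1, -4.3]
finger_gap: 0.039
```

Run:
```python
from h import *
show()
for i in range(2): cap("wrist","w21.png")
show()
```

```text
t 23.87 p [ 5.488e-01  3.040e-02 -2.000e-04] R [[-0.028, 1.0, -0.002], [1.0, 0.028, 0.0], [0.0, -0.002, -1.0]] F [-0.7 -0.1 -4.3] gap 0.039 q [-0.09  0.45 -0.36  0.77 -0.   -0.12]
t 23.97 p [0.549  0.0304 0.0006] R [[-0.028, 1.0, -0.002], [1.0, 0.028, 0.0], [0.0, -0.002, -1.0]] F [-0.2  0.  -2.7] gap 0.0389 q [-0.09  0.45 -0.36  0.77 -0.   -0.12]
```

Call:
carry_out --steps '[[[0,0,0.15],0],[[0,0,0.3],0],[[0,0,0.4],0],[[0,0,0.4],0],[[0,0,0.4],0]]'

```text
time_s: 24.38
ee_pos: [0.5497, 0.0304, -0.0024]
ee_rot: [0.0, 0.697, 0.717, 0.0]
contact_force: [-0.4, 0.2, -4.3]
finger_gap: 0.0391
```

Run:
```python
from h import *
show()
```

```text
t 24.38 p [ 0.5497  0.0304 -0.0024] R [[-0.028, 1.0, 0.0], [1.0, 0.028, -0.0], [-0.0, 0.0, -1.0]] F [-0.4  0.2 -4.3] gap 0.0391 q [-0.09  0.45 -0.36  0.76 -0.   -0.12]
```

Call:
carry_out --steps '[[[0,0,0.1],0],[[0,0,0.2],0],[[0,0,0.25],0],[[0,0,0.25],0],[[0,0,0.25],0]]'

```text
time_s: 24.8
ee_pos: [0.5499, 0.0304, -0.003]
ee_rot: [0.001, 0.697, 0.717, 0.001]
contact_force: [-11.2, 1.4, 31.7]
finger_gap: 0.0389
```

Run:
```python
from h import *
show()
```

```text
t 24.8 p [ 0.5499  0.0304 -0.003 ] R [[-0.028, 1.0, 0.002], [1.0, 0.028, -0.0], [-0.0, 0.002, -1.0]] F [-11.2   1.4  31.7] gap 0.0389 q [-0.09  0.45 -0.36  0.76 -0.   -0.12]
```

Call:
carry_out --steps '[[[0,0,-0.2],0],[[0,0,-0.2],0],[[0,0,-0.2],0]]'

```text
time_s: 25.05
ee_pos: [0.5497, 0.0304, -0.003]
ee_rot: [0.0, 0.697, 0.717, 0.0]
contact_force: [-1.2, 1.9, 3.6]
finger_gap: 0.0386
```

Call:
carry_out --steps '[[[0,0,0],0],[[0,0,0],0],[[0,0,0],0],[[0,0,-2],0],[[0,0,-6],0]]' --gripper 0.65

```text
time_s: 25.47
ee_pos: [0.5472, 0.0305, 0.0543]
ee_rot: [-0.003, 0.697, 0.717, -0.002]
contact_force: [-0.3, -1.1, -0.2]
finger_gap: 0.0558
```

Call:
carry_out --steps '[[[0,0,-4],0],[[0,0,-8],0],[[0,0,-12],0],[[0,0,-14],0],[[0,0,-14],0]]'

```text
time_s: 25.88
ee_pos: [0.5516, 0.0302, 0.2017]
ee_rot: [0.003, 0.697, 0.717, 0.002]
contact_force: [0.4, -0.1, -0.8]
finger_gap: 0.0555
```

Run:
```python
from h import *
for i in range(2): cap("wrist","w22.png")
show()
cap("top","t6.png")
```

```text
t 25.98 p [0.55   0.0304 0.1974] R [[-0.028, 1.0, 0.001], [1.0, 0.028, -0.0], [-0.0, 0.001, -1.0]] F [-0.1 -0.  -0.6] gap 0.0556 q [-0.09  0.31  0.    1.26  0.   -0.12]
```

```bash
python3 - <<'E'
from h import *
crop("t6.png",360,190,430,260,8,"c21.png")
E
python3 - <<'E'
from h import *
c=load("t6"); Q=np.array([at(c,360+u/8,190+v/8,.055) for u,v in [(270,128),(368,148),(326,404),(226,388)]])
print(Q.mean(0),[np.linalg.norm(Q[i]-Q[(i+1)%4]).round(3) for i in range(4)])
d=Q[0]+Q[1]-Q[2]-Q[3]; y=np.degrees(np.arctan2(d[1],d[0])); print(y)
go(*Q.mean(0)[:2],.15,90+y,sym=False)
E
```

```text
[ 0.50370464 -0.33857686  0.055     ] [np.float64(0.038), np.float64(0.1), np.float64(0.038), np.float64(0.101)]
-13.115022658580896
p [0.5495 0.0304 0.1964] yaw 91.62 shift cm [-36.75  -5.62   4.64] spin 0.257 q6 -0.12
```

Call:
carry_out --steps '[[[-3,-0.5,0],0.04],[[-7,-1,0],0.1],[[-11,-1.7,0],0.16],[[-15,-2.3,0],0.22],[[-19,-2.9,0],0.25]]' --gripper 0.85

```text
time_s: 26.45
ee_pos: [0.5249, -0.1618, 0.1956]
ee_rot: [-0.001, 0.782, 0.623, -0.0]
contact_force: [0.8, 1.3, 1.0]
finger_gap: 0.0728
```

Run:
```python
from h import *
show();go(.5037,-.3386,.15,76.9,sym=False)
```

```text
t 26.45 p [ 0.5249 -0.1618  0.1956] R [[0.223, 0.975, -0.002], [0.975, -0.223, 0.001], [0.0, -0.002, -1.0]] F [0.8 1.3 1. ] gap 0.0728 q [-0.45  0.31 -0.    1.26  0.   -0.22]
p [ 0.5249 -0.1618  0.1956] yaw 77.12 shift cm [-17.71   1.89   4.55] spin 0.004 q6 -0.22
```

Call:
carry_out --steps '[[[-3.8,0.4,0],0],[[-7.6,0.8,0.5],0],[[-11.4,1.2,2],0],[[-15.2,1.6,4],0],[[-17.3,1.9,6],0]]'

```text
time_s: 26.87
ee_pos: [0.5053, -0.3364, 0.1349]
ee_rot: [-0.0, 0.782, 0.624, -0.0]
contact_force: [0.7, -0.8, -0.6]
finger_gap: 0.0726
```

Call:
carry_out --steps '[[[0,0,3],0],[[0,0,6],0],[[0,0,8],0],[[0,0,8],0],[[0,0,8],0]]'

```text
time_s: 27.28
ee_pos: [0.5055, -0.3325, 0.0558]
ee_rot: [-0.002, 0.781, 0.624, -0.0]
contact_force: [-0.6, 0.3, 0.6]
finger_gap: 0.0728
```

Run:
```python
from h import *
for i in range(3): cap("wrist","w23.png")
show();go(.5037,-.3386,.15,76.9,sym=False)
```

```text
t 27.43 p [ 0.5071 -0.3336  0.0583] R [[0.22, 0.976, 0.001], [0.976, -0.22, -0.001], [-0.001, 0.002, -1.0]] F [-0.3 -0.6  0.4] gap 0.0724 q [-0.72  0.48 -0.12  0.97 -0.   -0.49]
p [ 0.5071 -0.3336  0.0583] yaw 77.31 shift cm [-0.57 -0.21 -9.17] spin 0.007 q6 -0.49
```

Run:
```python
from h import *
for a in [(232,160),(310,160),(236,315),(306,315),(271,157),(271,328)]: print(a,tl("w23",*a,.055))
print("red",tl("w23",137,183,.04),tl("w23",55,248,.03),tl("w23",137,183,.02)); print("housing",tl("w23",470,145,.085))
```

```text
(232, 160) [-22.2 -48.5   3.2]
(310, 160) [ 15.3 -48.6   3.2]
(236, 315) [-23.4  38.5   3.4]
(306, 315) [15.6 38.5  3.3]
(271, 157) [ -3.4 -50.    3.2]
(271, 328) [-4.  47.1  3.4]
red [-75.4 -33.3  18.3] [-133.3    9.1   28.4] [-83.4 -28.3  38.3]
housing [ 75.3 -60.1 -26.9]
```

Call:
carry_out --steps '[[[-0.37,0.1,1.5],0],[[-0.37,0.1,3],0],[[-0.37,0.1,5],0],[[-0.37,0.1,6.7],0],[[-0.37,0.1,6.7],0]]' --gripper 0.8

```text
time_s: 27.85
ee_pos: [0.506, -0.3364, -0.0116]
ee_rot: [-0.001, 0.781, 0.625, -0.0]
contact_force: [-0.6, 0.1, 0.2]
finger_gap: 0.0682
```

Call:
carry_out --steps '[[[0,0,0],0],[[0,0,0],0],[[0,0,0],0],[[0,0,0],0],[[0,0,0],0]]' --gripper 0.2 --grip_force 60

```text
time_s: 28.27
ee_pos: [0.5075, -0.3379, -0.0082]
ee_rot: [0.001, 0.781, 0.625, 0.0]
contact_force: [-0.6, 0.0, 5.9]
finger_gap: 0.0392
```

Run:
```python
from h import *
show()
for i in range(2): cap("wrist","w24.png")
show()
```

```text
t 28.27 p [ 0.5075 -0.3379 -0.0082] R [[0.22, 0.976, 0.002], [0.976, -0.22, -0.002], [-0.001, 0.002, -1.0]] F [-0.6  0.   5.9] gap 0.0392 q [-0.72  0.54 -0.21  0.82 -0.   -0.5 ]
t 28.37 p [ 0.5075 -0.3379 -0.0081] R [[0.22, 0.976, 0.002], [0.976, -0.22, -0.002], [-0.001, 0.002, -1.0]] F [-1.  -0.4  6.8] gap 0.0396 q [-0.72  0.54 -0.21  0.82 -0.   -0.5 ]
```

Run:
```python
from h import *
print(tl("w24",279,194,.055),tl("w24",279,309,.055));
```

```text
[  0.2 -50.  -63.3] [  0.3  -9.1 -63.2]
```

Call:
carry_out --steps '[[[0,0,-2],0],[[0,0,-5],0],[[0,0,-9],0],[[0,0,-13],0],[[0,0,-16],0]]' --gripper 0 --grip_force 90

```text
time_s: 28.78
ee_pos: [0.5069, -0.3373, 0.1542]
ee_rot: [0.002, 0.781, 0.625, 0.0]
contact_force: [1.3, -1.5, -3.9]
finger_gap: 0.0389
```

Run:
```python
from h import *
show(); go(*bx(1,-92),.15,91.75,sym=False)
```

```text
t 28.78 p [ 0.5069 -0.3373  0.1542] R [[0.22, 0.976, 0.002], [0.976, -0.22, -0.002], [-0.001, 0.003, -1.0]] F [ 1.3 -1.5 -3.9] gap 0.0389 q [-0.72  0.42  0.06  1.21 -0.   -0.5 ]
p [ 0.5069 -0.3373  0.1542] yaw 77.3 shift cm [28.29 -0.9   0.38] spin -0.252 q6 -0.5
```

```bash
sed -i 's/^B=.*/B=np.array([0.5560,0.0312]);BY=np.radians(1.75)/' h.py
python3 - <<'E'
from h import *
go(*bx(0,-92),.15,91.75,sym=False)
E
```

```text
p [ 0.5069 -0.3373  0.1542] yaw 77.3 shift cm [28.12 -1.02  0.38] spin -0.252 q6 -0.5
```

Call:
carry_out --steps '[[[3,0,0],-0.05],[[6.5,-0.2,0],-0.1],[[10.5,-0.4,0],-0.17],[[14.5,-0.5,0],-0.24],[[18.5,-0.7,0],-0.25]]'

```text
time_s: 29.2
ee_pos: [0.5406, -0.1535, 0.151]
ee_rot: [0.001, 0.696, 0.718, 0.0]
contact_force: [0.9, 0.1, -4.3]
finger_gap: 0.0387
```

Run:
```python
from h import *
show(); go(*bx(0,-92),.14,91.75,sym=False)
```

```text
t 29.2 p [ 0.5406 -0.1535  0.151 ] R [[-0.032, 0.999, 0.001], [0.999, 0.032, -0.0], [-0.0, 0.001, -1.0]] F [ 0.9  0.1 -4.3] gap 0.0387 q [-0.42  0.35 -0.07  1.15  0.   -0.45]
p [ 0.5406 -0.1535  0.151 ] yaw 91.83 shift cm [9.21 2.12 1.1 ] spin 0.001 q6 -0.45
```

Call:
carry_out --steps '[[[3,0.7,0],0],[[6.5,1.4,0],0],[[9.2,2,0],0],[[9.2,2,0.5],0],[[9.2,2,1],0]]'

```text
time_s: 29.62
ee_pos: [0.5583, -0.0613, 0.1408]
ee_rot: [0.001, 0.696, 0.718, 0.0]
contact_force: [-0.6, -0.2, -4.6]
finger_gap: 0.0392
```

Run:
```python
from h import *
for i in range(3): cap("wrist","w25.png")
show(); go(*bx(0,-92),.035,91.75,sym=False)
```

```text
t 29.77 p [ 0.5576 -0.0633  0.14  ] R [[-0.027, 1.0, -0.0], [1.0, 0.027, -0.0], [-0.0, -0.0, -1.0]] F [-0.5  0.  -4.3] gap 0.0392 q [-0.26  0.35 -0.09  1.13 -0.   -0.29]
p [ 0.5576 -0.0633  0.14  ] yaw 91.57 shift cm [ 0.25  0.13 10.5 ] spin -0.003 q6 -0.29
```

Call:
carry_out --steps '[[[0.25,0.1,2],0],[[0.25,0.1,4.5],0],[[0.25,0.1,7],0],[[0.25,0.1,9.5],0],[[0.25,0.1,10.5],0]]'

```text
time_s: 30.18
ee_pos: [0.5573, -0.0608, 0.0325]
ee_rot: [-0.001, 0.698, 0.716, -0.001]
contact_force: [-0.3, -0.6, -5.0]
finger_gap: 0.0387
```

Run:
```python
from h import *
for i in range(3): cap("wrist","w26.png")
show(); go(*bx(0,-92),.035,91.75,sym=False)
```

```text
t 30.33 p [ 0.5588 -0.0607  0.0354] R [[-0.027, 1.0, -0.001], [1.0, 0.027, 0.0], [0.0, -0.001, -1.0]] F [-0.3  0.1 -4. ] gap 0.0391 q [-0.25  0.43 -0.27  0.87 -0.   -0.28]
p [ 0.5588 -0.0607  0.0354] yaw 91.56 shift cm [-0.    0.    0.04] spin -0.003 q6 -0.28
```

Call:
carry_out --steps '[[[0,0,1],0],[[0,0,2],0],[[0,0,3],0],[[0,0,3.6],0],[[0,0,3.6],0]]'

```text
time_s: 30.75
ee_pos: [0.5589, -0.0573, -0.0017]
ee_rot: [-0.002, 0.696, 0.718, 0.002]
contact_force: [0.6, 21.1, 0.7]
finger_gap: 0.0386
```

Call:
carry_out --steps '[[[0,0,0.05],0],[[0,0,0.1],0],[[0,0,0.2],0],[[0,0,0.25],0],[[0,0,0.25],0]]'

```text
time_s: 31.17
ee_pos: [0.559, -0.0572, -0.002]
ee_rot: [-0.001, 0.696, 0.718, 0.002]
contact_force: [-10.9, 25.8, 36.2]
finger_gap: 0.0389
```

Run:
```python
from h import *
show()
```

```text
t 31.17 p [ 0.559  -0.0572 -0.002 ] R [[-0.03, 1.0, 0.002], [1.0, 0.03, 0.004], [0.004, 0.002, -1.0]] F [-10.9  25.8  36.2] gap 0.0389 q [-0.25  0.46 -0.33  0.77  0.   -0.28]
```

Call:
carry_out --steps '[[[0.1,0,-0.2],0],[[0.2,0,-0.25],0],[[0.2,0,-0.25],0]]'

```text
time_s: 31.42
ee_pos: [0.559, -0.0575, -0.001]
ee_rot: [0.0, 0.697, 0.717, 0.0]
contact_force: [0.2, 6.2, 2.0]
finger_gap: 0.0387
```

Run:
```python
from h import *
cap("wrist","w27.png");show();cap("side","s11.png");crop("s11.png",220,100,380,240,5,"c22.png")
```

```text
t 31.47 p [ 0.559  -0.0575 -0.0011] R [[-0.029, 1.0, 0.0], [1.0, 0.029, 0.001], [0.001, 0.001, -1.0]] F [-0.4  7.   2.5] gap 0.0388 q [-0.25  0.46 -0.33  0.78  0.   -0.28]
```

Call:
carry_out --steps '[[[0.1,0,0],0],[[0.1,0,0],0],[[0.1,0,0],0],[[0.1,0,0],0]]' --gripper 0.51

```text
time_s: 31.85
ee_pos: [0.5585, -0.0557, -0.0011]
ee_rot: [-0.001, 0.697, 0.717, 0.001]
contact_force: [-2.4, 13.2, 5.5]
finger_gap: 0.0435
```

Run:
```python
from h import *
show()
```

```text
t 31.85 p [ 0.5585 -0.0557 -0.0011] R [[-0.029, 1.0, -0.0], [1.0, 0.029, 0.003], [0.003, -0.0, -1.0]] F [-2.4 13.2  5.5] gap 0.0435 q [-0.25  0.46 -0.33  0.78  0.   -0.27]
```

Call:
carry_out --steps '[[[0.1,0,-0.5],0],[[0.1,0,-1.2],0],[[0.1,0,-2],0],[[0.1,0,-3],0],[[0.1,0,-4],0]]'

```text
time_s: 32.27
ee_pos: [0.559, -0.0563, 0.0402]
ee_rot: [0.0, 0.697, 0.717, 0.0]
contact_force: [0.5, 0.3, -0.7]
finger_gap: 0.0435
```

Run:
```python
from h import *
cap("wrist","w28.png");cap("wrist","w28.png");show()
```

```text
t 32.37 p [ 0.5599 -0.0565  0.041 ] R [[-0.028, 1.0, 0.003], [1.0, 0.028, -0.001], [-0.001, 0.003, -1.0]] F [ 0.7 -0.4 -0.2] gap 0.0434 q [-0.25  0.42 -0.27  0.88 -0.   -0.27]
```

Call:
carry_out --steps '[[[0,0,-3],0],[[0,0,-7],0],[[0,0,-11],0],[[0,0,-15],0],[[0,0,-17],0]]'

```text
time_s: 32.78
ee_pos: [0.5596, -0.0564, 0.2136]
ee_rot: [0.002, 0.697, 0.717, 0.001]
contact_force: [0.4, -0.7, 0.4]
finger_gap: 0.0435
```

Run:
```python
from h import *
cap("top","t7.png");cap("wrist","w29.png");show(); go(.4334,.3667,.2,109,sym=False);crop("t7.png",120,200,260,320,5,"c23.png")
```

```text
t 32.88 p [ 0.5603 -0.0565  0.2127] R [[-0.028, 1.0, 0.006], [1.0, 0.028, -0.002], [-0.002, 0.006, -1.0]] F [ 0.6  0.2 -0.8] gap 0.0439 q [-0.25  0.32  0.06  1.31 -0.   -0.27]
p [ 0.5603 -0.0565  0.2127] yaw 91.61 shift cm [ 42.66 -11.5    1.13] spin -0.303 q6 -0.27
```

Call:
carry_out --steps '[[[3.5,-1,0],-0.05],[[7.4,-2,0],-0.12],[[11.3,-3,0],-0.2],[[15.2,-4,0],-0.28],[[19.1,-5.1,0],-0.3]]' --gripper 0.8

```text
time_s: 33.3
ee_pos: [0.5014, 0.1349, 0.2082]
ee_rot: [-0.0, 0.58, 0.814, -0.0]
contact_force: [0.6, 0.0, 0.1]
finger_gap: 0.0681
```

Run:
```python
from h import *
show(); go(.4340,.3667,.15,109,sym=False)
```

```text
t 33.3 p [0.5014 0.1349 0.2082] R [[-0.326, 0.945, -0.001], [0.945, 0.326, -0.0], [0.0, -0.001, -1.0]] F [0.6 0.  0.1] gap 0.0681 q [ 0.11  0.25 -0.05  1.27 -0.   -0.23]
p [0.5014 0.1349 0.2082] yaw 109.05 shift cm [24.11  1.2   5.82] spin 0.001 q6 -0.23
```

Call:
carry_out --steps '[[[4,0.2,0],0],[[8,0.4,0],0],[[12,0.6,0],0],[[16,0.8,1],0],[[20,1,3],0]]'

```text
time_s: 33.72
ee_pos: [0.4477, 0.3256, 0.1808]
ee_rot: [0.001, 0.582, 0.813, 0.001]
contact_force: [1.3, -0.0, -0.3]
finger_gap: 0.0681
```

Call:
carry_out --steps '[[[2,0.1,3],0],[[4,0.2,6],0],[[4,0.2,9],0],[[4,0.2,12],0],[[4,0.2,12],0]]'

```text
time_s: 34.13
ee_pos: [0.4339, 0.3602, 0.0549]
ee_rot: [-0.002, 0.582, 0.813, -0.004]
contact_force: [-1.0, -0.7, -1.4]
finger_gap: 0.0681
```

Run:
```python
from h import *
for i in range(3): cap("wrist","w30.png")
show()
```

```text
t 34.28 p [0.4375 0.3618 0.0614] R [[-0.322, 0.947, 0.0], [0.947, 0.322, 0.0], [0.0, 0.0, -1.0]] F [ 0.1 -0.3  0.7] gap 0.0685 q [ 0.55  0.41 -0.22  0.94  0.    0.22]
```

Run:
```python
from h import *
for a in [(258,180),(333,180),(257,310),(327,310),(295,165)]: print(a,tl("w30",*a,.055))
print("red",tl("w30",415,218,.03),tl("w30",450,173,.03))
```

```text
(258, 180) [-10.6 -39.    6.4]
(333, 180) [ 26.7 -39.1   6.4]
(257, 310) [-12.4  35.7   6.4]
(327, 310) [26.9 35.7  6.4]
(295, 165) [  7.7 -46.6   6.4]
red [ 79.8 -10.3  31.4] [ 96.3 -37.2  31.4]
```

Call:
carry_out --steps '[[[0.4,0.2,0.5],0],[[0.78,0.4,1.5],0],[[0.78,0.4,3.5],0],[[0.78,0.4,5.5],0],[[0.78,0.4,5.5],0]]'

```text
time_s: 34.7
ee_pos: [0.4372, 0.3699, 0.0026]
ee_rot: [-0.001, 0.582, 0.813, -0.002]
contact_force: [-1.4, 0.3, -0.1]
finger_gap: 0.0686
```

Call:
carry_out --steps '[[[0,0,0],0],[[0,0,0],0],[[0,0,0],0],[[0,0,0],0],[[0,0,0],0]]' --gripper 0.2 --grip_force 60

```text
time_s: 35.12
ee_pos: [0.4392, 0.371, 0.0068]
ee_rot: [0.0, 0.582, 0.813, 0.001]
contact_force: [-0.4, -1.2, 7.1]
finger_gap: 0.0388
```

Run:
```python
from h import *
show()
for i in range(2): cap("wrist","w31.png")
show()
```

```text
t 35.12 p [0.4392 0.371  0.0068] R [[-0.322, 0.947, 0.002], [0.947, 0.322, 0.001], [0.0, 0.002, -1.0]] F [-0.4 -1.2  7.1] gap 0.0388 q [ 0.56  0.47 -0.29  0.81 -0.    0.23]
t 35.22 p [0.4392 0.371  0.0068] R [[-0.322, 0.947, 0.002], [0.947, 0.322, 0.001], [0.0, 0.002, -1.0]] F [-1.5 -2.3  8.2] gap 0.0385 q [ 0.56  0.47 -0.29  0.81 -0.    0.23]
```

Run:
```python
from h import *
print(tl("w31",279,180,.055),tl("w31",279,288,.055));
```

```text
[ -0.1 -51.  -48.3] [ -0.   -8.6 -48.2]
```

Call:
carry_out --steps '[[[0,0,-2],0],[[0,0,-5],0],[[0,0,-9],0],[[0,0,-13],0],[[0,0,-16],0]]' --gripper 0 --grip_force 90

```text
time_s: 35.63
ee_pos: [0.4386, 0.3707, 0.1693]
ee_rot: [0.001, 0.582, 0.813, 0.001]
contact_force: [0.9, 0.6, -2.6]
finger_gap: 0.038
```

Run:
```python
from h import *
show(); go(*bx(0,90),.17,91.75,sym=False)
```

```text
t 35.63 p [0.4386 0.3707 0.1693] R [[-0.322, 0.947, 0.002], [0.947, 0.322, 0.002], [0.001, 0.003, -1.0]] F [ 0.9  0.6 -2.6] gap 0.038 q [ 0.56  0.36 -0.    1.21  0.    0.23]
p [0.4386 0.3707 0.1693] yaw 108.8 shift cm [-27.32   2.81  -0.08] spin 0.298 q6 0.23
```

Call:
carry_out --steps '[[[-2,2,-0.3],0.05],[[-5,4,-0.5],0.12],[[-9,5,-0.5],0.2],[[-13,5,-0.5],0.28],[[-17,4.5,-0.5],0.3]]'

```text
time_s: 36.05
ee_pos: [0.5371, 0.2227, 0.1706]
ee_rot: [0.0, 0.699, 0.715, 0.0]
contact_force: [-0.1, 0.8, -4.4]
finger_gap: 0.038
```

Run:
```python
from h import *
show(); go(*bx(0,91),.15,91.75,sym=False)
```

```text
t 36.05 p [0.5371 0.2227 0.1706] R [[-0.024, 1.0, 0.001], [1.0, 0.024, 0.0], [0.0, 0.001, -1.0]] F [-0.1  0.8 -4.4] gap 0.038 q [ 0.25  0.37  0.02  1.22 -0.    0.23]
p [0.5371 0.2227 0.1706] yaw 91.36 shift cm [-10.09   1.37   2.06] spin -0.007 q6 0.23
```

Call:
carry_out --steps '[[[-3,0.6,0],0],[[-6.5,1,0],0],[[-10,1.3,0],0],[[-10,1.3,1],0],[[-10,1.3,2],0]]'

```text
time_s: 36.47
ee_pos: [0.5523, 0.1225, 0.1511]
ee_rot: [0.001, 0.698, 0.716, 0.001]
contact_force: [0.7, -0.0, -2.8]
finger_gap: 0.038
```

Run:
```python
from h import *
for i in range(3): cap("wrist","w32.png")
show(); go(*bx(0,91),.05,91.75,sym=False)
```

```text
t 36.62 p [0.5512 0.1244 0.1505] R [[-0.028, 1.0, -0.001], [1.0, 0.028, 0.0], [0.0, -0.001, -1.0]] F [-0.4  0.2 -2.1] gap 0.0381 q [ 0.08  0.35 -0.06  1.16  0.    0.05]
p [0.5512 0.1244 0.1505] yaw 91.6 shift cm [-0.23  0.2  10.05] spin -0.003 q6 0.05
```

Call:
carry_out --steps '[[[-0.2,0.2,2],0],[[-0.2,0.2,4.5],0],[[-0.2,0.2,7],0],[[-0.2,0.2,9.5],0],[[-0.2,0.2,10],0]]'

```text
time_s: 37.03
ee_pos: [0.552, 0.1229, 0.0479]
ee_rot: [-0.001, 0.697, 0.717, -0.001]
contact_force: [-0.8, -0.1, -4.3]
finger_gap: 0.0381
```

Run:
```python
from h import *
for i in range(3): cap("wrist","w33.png")
show(); go(*bx(0,91),.05,91.75,sym=False)
```

```text
t 37.18 p [0.5541 0.1229 0.0516] R [[-0.029, 1.0, 0.001], [1.0, 0.029, 0.0], [0.0, 0.001, -1.0]] F [-0.4 -0.  -2.7] gap 0.0381 q [ 0.07  0.42 -0.24  0.91 -0.    0.05]
p [0.5541 0.1229 0.0516] yaw 91.65 shift cm [-0.07 -0.09  0.16] spin -0.002 q6 0.05
```

Call:
carry_out --steps '[[[-0.1,0,1],0],[[-0.1,0,2],0],[[-0.1,0,3],0],[[-0.1,0,3.6],0],[[-0.1,0,3.6],0]]'

```text
time_s: 37.6
ee_pos: [0.5533, 0.1215, 0.0135]
ee_rot: [-0.0, 0.697, 0.717, -0.0]
contact_force: [-0.4, 0.3, -3.1]
finger_gap: 0.0381
```

Call:
carry_out --steps '[[[0,0,0.05],0],[[0,0,0.1],0],[[0,0,0.2],0],[[0,0,0.3],0],[[0,0,0.3],0]]'

```text
time_s: 38.02
ee_pos: [0.5538, 0.1215, 0.0129]
ee_rot: [0.0, 0.697, 0.717, 0.0]
contact_force: [-9.5, -1.3, 25.1]
finger_gap: 0.0379
```

Run:
```python
from h import *
show()
```

```text
t 38.02 p [0.5538 0.1215 0.0129] R [[-0.028, 1.0, 0.001], [1.0, 0.028, -0.0], [-0.0, 0.001, -1.0]] F [-9.5 -1.3 25.1] gap 0.0379 q [ 0.07  0.46 -0.3   0.82 -0.    0.04]
```

Call:
carry_out --steps '[[[0,0,-0.2],0],[[0,0,-0.2],0],[[0,0,-0.2],0]]'

```text
time_s: 38.27
ee_pos: [0.5538, 0.1215, 0.0133]
ee_rot: [0.0, 0.697, 0.717, 0.0]
contact_force: [0.4, 0.7, -4.3]
finger_gap: 0.0379
```

Call:
carry_out --steps '[[[0,0,0],0],[[0,0,0],0],[[0,0,0],0],[[0,0,-1],0],[[0,0,-3],0]]' --gripper 0.54

```text
time_s: 38.68
ee_pos: [0.5524, 0.1214, 0.0425]
ee_rot: [-0.001, 0.697, 0.717, -0.001]
contact_force: [-0.2, 0.3, -0.5]
finger_gap: 0.0459
```

Call:
carry_out --steps '[[[0,0,-4],0],[[0,0,-8],0],[[0,0,-12],0],[[0,0,-16],0],[[0,0,-18],0]]'

```text
time_s: 39.1
ee_pos: [0.5544, 0.1216, 0.229]
ee_rot: [0.002, 0.697, 0.717, 0.002]
contact_force: [1.3, 0.6, -0.4]
finger_gap: 0.0463
```

Run:
```python
from h import *
for i in range(2): cap("wrist","w34.png")
cap("top","t8.png");show();crop("t8.png",120,140,420,320,2.6,"c24.png")
```

```text
t 39.25 p [0.5545 0.1216 0.2256] R [[-0.028, 1.0, 0.004], [1.0, 0.028, 0.0], [0.0, 0.004, -1.0]] F [-0.  -0.4 -0.9] gap 0.0462 q [ 0.07  0.33  0.11  1.35 -0.    0.04]
```

Run:
```python
from h import *
go(.6736,.0344,.30,1.95,sym=False)
```

```text
p [0.5545 0.1216 0.2256] yaw 91.62 shift cm [-9.05 11.69 -7.39] spin 1.565 q6 0.04
```

Call:
carry_out --steps '[[[0,0,-2],0.12],[[0,0,-4],0.24],[[-1,1,-6],0.36],[[-2,2,-8],0.48],[[-3,4,-8.5],0.6]]' --gripper 0.4

```text
time_s: 39.67
ee_pos: [0.5941, 0.0925, 0.3113]
ee_rot: [0.001, 0.879, 0.477, 0.001]
contact_force: [0.2, -0.4, 0.1]
finger_gap: 0.0346
```

Run:
```python
from h import *
show();go(.6736,.0344,.30,1.95,sym=False)
```

```text
t 39.67 p [0.5941 0.0925 0.3113] R [[0.546, 0.838, 0.002], [0.838, -0.546, 0.0], [0.001, 0.002, -1.0]] F [ 0.2 -0.4  0.1] gap 0.0346 q [0.02 0.4  0.45 1.62 0.   0.6 ]
p [0.5941 0.0925 0.3113] yaw 56.93 shift cm [-0.53  9.83  1.15] spin 0.96 q6 0.6
```

Call:
carry_out --steps '[[[0,2,0],0.12],[[-0.2,4,0],0.24],[[-0.3,6,0],0.36],[[-0.4,8,0],0.48],[[-0.5,9.6,0],0.6]]'

```text
time_s: 40.08
ee_pos: [0.6732, 0.0356, 0.3071]
ee_rot: [-0.0, 0.981, 0.195, -0.001]
contact_force: [-0.2, -0.8, 0.2]
finger_gap: 0.0343
```

Call:
carry_out --steps '[[[0,0,0],0.12],[[0,0,0],0.24],[[0,0,0],0.36],[[0,0,0],0.36],[[0,0,0],0.36]]'

```text
time_s: 40.5
ee_pos: [0.6723, 0.0366, 0.3077]
ee_rot: [-0.0, 1.0, 0.021, -0.001]
contact_force: [0.0, 0.1, 0.0]
finger_gap: 0.0341
```

Run:
```python
from h import *
for i in range(2): cap("wrist","w35.png")
show();go(.6736,.0344,.30,1.95,sym=False)
```

```text
t 40.6 p [0.6724 0.0366 0.3081] R [[0.999, 0.043, -0.001], [0.043, -0.999, 0.0], [-0.001, -0.0, -1.0]] F [-0.6 -0.4  0.4] gap 0.0341 q [-0.07  0.57  0.73  1.74 -0.    1.46]
p [0.6724 0.0366 0.3081] yaw 2.46 shift cm [0.11 0.22 0.81] spin 0.009 q6 1.46
```

Call:
carry_out --steps '[[[0.1,0.1,1.5],0.009],[[0.1,0.2,3],0.009],[[0.1,0.2,5],0.009],[[0.1,0.2,7],0.009],[[0.1,0.2,7.1],0.009]]'

```text
time_s: 41.02
ee_pos: [0.6722, 0.0347, 0.234]
ee_rot: [-0.0, 1.0, 0.016, -0.002]
contact_force: [-0.2, 0.0, -0.4]
finger_gap: 0.0343
```

Call:
carry_out --steps '[[[0,0,0],0],[[0,0,0],0],[[0,0,0],0],[[0,0,0],0],[[0,0,0],0]]' --gripper 0 --grip_force 40

```text
time_s: 41.43
ee_pos: [0.6737, 0.0346, 0.2386]
ee_rot: [0.0, 1.0, 0.015, 0.001]
contact_force: [-4.4, 1.2, 6.5]
finger_gap: 0.0085
```

Run:
```python
from h import *
show()
import numpy as np
r=.19604;f=.0204
D=lambda t:np.array([r*(np.cos(f)-np.cos(t+f)),-r*(np.sin(t+f)-np.sin(f))])*100
for k in range(5):
    t0=1.75-.35*k;b=D(t0)
    print([[round(float((D(t0-.07*i)-b)[0]),2),0,round(float((D(t0-.07*i)-b)[1]),2)] for i in range(1,6)])
```

```text
t 41.43 p [0.6737 0.0346 0.2386] R [[1.0, 0.03, 0.001], [0.03, -1.0, -0.0], [0.001, 0.0, -1.0]] F [-4.4  1.2  6.5] gap 0.0085 q [-0.07  0.54  0.49  1.52 -0.    1.47]
[[-1.35, 0, -0.22], [-2.72, 0, -0.35], [-4.09, 0, -0.39], [-5.46, 0, -0.33], [-6.82, 0, -0.17]]
[[-1.35, 0, 0.25], [-2.68, 0, 0.6], [-3.98, 0, 1.04], [-5.24, 0, 1.57], [-6.47, 0, 2.18]]
[[-1.18, 0, 0.7], [-2.31, 0, 1.48], [-3.38, 0, 2.34], [-4.39, 0, 3.27], [-5.33, 0, 4.27]]
[[-0.87, 0, 1.06], [-1.66, 0, 2.18], [-2.37, 0, 3.36], [-3.0, 0, 4.58], [-3.54, 0, 5.84]]
[[-0.45, 0, 1.3], [-0.81, 0, 2.62], [-1.08, 0, 3.97], [-1.25, 0, 5.33], [-1.33, 0, 6.7]]
```

Call:
carry_out --steps '[[[-1.0,0,-0.15],0],[[-2.4,0,-0.28],0],[[-3.9,0,-0.33],0],[[-5.4,0,-0.3],0],[[-6.82,0,-0.15],0]]'

```text
time_s: 41.85
ee_pos: [0.6063, 0.0328, 0.2406]
ee_rot: [-0.0, 1.0, 0.015, 0.002]
contact_force: [3.2, 3.3, 1.8]
finger_gap: 0.0082
```

Run:
```python
from h import *
show()
```

```text
t 41.85 p [0.6063 0.0328 0.2406] R [[1.0, 0.031, 0.005], [0.031, -1.0, 0.001], [0.005, -0.0, -1.0]] F [3.2 3.3 1.8] gap 0.0082 q [-0.08  0.4   0.26  1.42  0.    1.46]
```

Call:
carry_out --steps '[[[-1.35,0,0.25],0],[[-2.68,0,0.6],0],[[-3.98,0,1.04],0],[[-5.24,0,1.57],0],[[-6.47,0,2.18],0]]'

```text
time_s: 42.27
ee_pos: [0.5416, 0.0311, 0.2179]
ee_rot: [-0.001, 1.0, 0.015, 0.002]
contact_force: [5.2, 5.5, -2.9]
finger_gap: 0.008
```

Run:
```python
from h import *
show()
```

```text
t 42.27 p [0.5416 0.0311 0.2179] R [[1.0, 0.031, 0.004], [0.031, -1.0, 0.001], [0.004, -0.001, -1.0]] F [ 5.2  5.5 -2.9] gap 0.008 q [-0.09  0.29  0.02  1.31  0.    1.45]
```

Call:
carry_out --steps '[[[-1.18,0,0.7],0],[[-2.31,0,1.48],0],[[-3.38,0,2.34],0],[[-4.39,0,3.27],0],[[-5.33,0,4.27],0]]'

```text
time_s: 42.68
ee_pos: [0.4884, 0.0296, 0.1751]
ee_rot: [-0.001, 1.0, 0.015, 0.002]
contact_force: [4.9, 5.4, -0.7]
finger_gap: 0.0081
```

Run:
```python
from h import *
show()
```

```text
t 42.68 p [0.4884 0.0296 0.1751] R [[1.0, 0.031, 0.004], [0.031, -1.0, 0.002], [0.004, -0.001, -1.0]] F [ 4.9  5.4 -0.7] gap 0.0081 q [-0.11  0.21 -0.2   1.16  0.    1.43]
```

Call:
carry_out --steps '[[[-0.9,0,1.06],0],[[-1.71,0,2.18],0],[[-2.43,0,3.36],0],[[-3.06,0,4.58],0],[[-3.6,0,5.84],0]]'

```text
time_s: 43.1
ee_pos: [0.4524, 0.0286, 0.1165]
ee_rot: [-0.001, 1.0, 0.015, 0.002]
contact_force: [4.1, 6.5, 1.1]
finger_gap: 0.008
```

Run:
```python
from h import *
show()
```

```text
t 43.1 p [0.4524 0.0286 0.1165] R [[1.0, 0.031, 0.003], [0.031, -1.0, 0.002], [0.003, -0.001, -1.0]] F [4.1 6.5 1.1] gap 0.008 q [-0.12  0.19 -0.4   0.98  0.    1.42]
```

Call:
carry_out --steps '[[[-0.43,0,1.2],0],[[-0.76,0,2.4],0],[[-1.02,0,3.6],0],[[-1.22,0,4.9],0],[[-1.33,0,6.0],0]]'

```text
time_s: 43.52
ee_pos: [0.4392, 0.0281, 0.0561]
ee_rot: [-0.001, 1.0, 0.015, 0.001]
contact_force: [2.4, 2.2, 0.6]
finger_gap: 0.0082
```

Call:
carry_out --steps '[[[0,0,0.2],0],[[0,0,0.4],0],[[0,0,0.6],0],[[0,0,0.8],0],[[0,0,0.8],0]]'

```text
time_s: 43.93
ee_pos: [0.4389, 0.0279, 0.0483]
ee_rot: [-0.001, 1.0, 0.015, 0.001]
contact_force: [-0.2, 5.4, -1.9]
finger_gap: 0.0083
```

Run:
```python
from h import *
show();cap("wrist","w36.png");show()
```

```text
t 43.93 p [0.4389 0.0279 0.0483] R [[1.0, 0.03, 0.001], [0.03, -1.0, 0.001], [0.001, -0.001, -1.0]] F [-0.2  5.4 -1.9] gap 0.0083 q [-0.12  0.23 -0.55  0.79  0.    1.42]
t 43.98 p [0.4389 0.0279 0.0483] R [[1.0, 0.031, 0.001], [0.031, -1.0, 0.001], [0.001, -0.001, -1.0]] F [-0.2  4.5 -3. ] gap 0.0081 q [-0.12  0.23 -0.55  0.79  0.    1.42]
```

Almost shut; press gently until the rim reacts.

Call:
carry_out --steps '[[[0,0,0.1],0],[[0,0,0.2],0],[[0,0,0.3],0],[[0,0,0.3],0],[[0,0,0.3],0]]'

```text
time_s: 44.4
ee_pos: [0.439, 0.028, 0.047]
ee_rot: [-0.0, 1.0, 0.015, 0.001]
contact_force: [-13.4, 6.3, 38.4]
finger_gap: 0.0079
```

Run:
```python
from h import *
show()
```

```text
t 44.4 p [0.439 0.028 0.047] R [[1.0, 0.031, 0.003], [0.031, -1.0, 0.001], [0.003, -0.001, -1.0]] F [-13.4   6.3  38.4] gap 0.0079 q [-0.12  0.23 -0.55  0.78  0.    1.42]
```

Call:
carry_out --steps '[[[0,0,-0.2],0],[[0,0,-0.2],0],[[0,0,-0.2],0]]'

```text
time_s: 44.65
ee_pos: [0.4388, 0.028, 0.0477]
ee_rot: [-0.001, 1.0, 0.015, 0.001]
contact_force: [-2.3, 5.6, -0.0]
finger_gap: 0.008
```

Call:
carry_out --steps '[[[0,0,0],0],[[0,0,0],0],[[0,0,0],0],[[0,0,-2],0],[[0,0,-5],0]]' --gripper 0.3

```text
time_s: 45.07
ee_pos: [0.4369, 0.0275, 0.0961]
ee_rot: [-0.0, 1.0, 0.015, -0.002]
contact_force: [0.5, 0.5, -0.2]
finger_gap: 0.0255
```

Run:
```python
from h import *
show(); go(.361,.158,.14,1.7,sym=False)
```

```text
t 45.07 p [0.4369 0.0275 0.0961] R [[1.0, 0.03, -0.004], [0.03, -1.0, 0.0], [-0.004, -0.0, -1.0]] F [ 0.5  0.5 -0.2] gap 0.0255 q [-0.12  0.18 -0.46  0.93 -0.    1.42]
p [0.4369 0.0275 0.0961] yaw 1.71 shift cm [ -7.21 -13.27  -4.36] spin 0.0 q6 1.42
```

Call:
carry_out --steps '[[[0,0,-3],0],[[-2,-3,-4.5],0],[[-4,-6.5,-4.5],0],[[-6,-10,-4.5],0],[[-7.2,-13.5,-4],0]]' --gripper 0.7

```text
time_s: 45.48
ee_pos: [0.3611, 0.1613, 0.138]
ee_rot: [-0.0, 1.0, 0.014, 0.001]
contact_force: [1.4, 0.1, 0.3]
finger_gap: 0.0595
```

Call:
carry_out --steps '[[[0,0,2],0],[[0,0,4],0],[[0,0,4],0],[[0,0,4],0]]'

```text
time_s: 45.82
ee_pos: [0.3619, 0.1601, 0.097]
ee_rot: [0.0, 1.0, 0.015, -0.001]
contact_force: [-1.3, 0.5, 0.1]
finger_gap: 0.0601
```

Run:
```python
from h import *
for i in range(2): cap("wrist","w37.png")
show()
```

```text
t 45.92 p [0.363  0.16   0.0979] R [[1.0, 0.029, 0.001], [0.029, -1.0, 0.0], [0.001, -0.0, -1.0]] F [-0.4 -0.4 -0.5] gap 0.0598 q [ 0.21  0.11 -0.55  0.91 -0.    1.75]
```

Run:
```python
from h import *
for a in [(257,210),(294,210),(275,171),(276,246)]: print(tl("w37",*a,.026),at(load("w37"),*a,.026))
print("tip",tl("w37",276,331,.013),at(load("w37"),276,331,.013))
```

```text
[-14.8  -0.4  71.9] [0.34825376 0.16006516 0.026     ]
[11.2 -0.5 71.9] [0.37426984 0.1608505  0.026     ]
[ -2.1 -28.4  71.9] [0.36014594 0.18834799 0.026     ]
[-1.4 27.1 71.9] [0.36239316 0.13288196 0.026     ]
tip [ -1.6 110.2  84.9] [0.3646644  0.04987331 0.013     ]
```

Call:
carry_out --steps '[[[-0.18,-0.05,3],0],[[-0.18,-0.05,6],0],[[-0.18,-0.05,9],0],[[-0.18,-0.05,11],0],[[-0.18,-0.05,11.8],0]]'

```text
time_s: 46.33
ee_pos: [0.3602, 0.1602, -0.0224]
ee_rot: [0.0, 1.0, 0.014, -0.001]
contact_force: [-0.5, -0.5, 1.3]
finger_gap: 0.06
```

Call:
carry_out --steps '[[[0,0,0],0],[[0,0,0],0],[[0,0,0],0],[[0,0,0],0],[[0,0,0],0]]'

```text
time_s: 46.75
ee_pos: [0.3611, 0.1608, -0.0202]
ee_rot: [-0.0, 1.0, 0.015, 0.001]
contact_force: [0.1, 0.3, 1.0]
finger_gap: 0.06
```

Run:
```python
from h import *
show(); cap("side","s12.png");crop("s12.png",150,170,260,250,7,"c25.png")
```

```text
t 46.75 p [ 0.3611  0.1608 -0.0202] R [[1.0, 0.03, 0.002], [0.03, -1.0, 0.0], [0.002, -0.0, -1.0]] F [0.1 0.3 1. ] gap 0.06 q [ 0.21  0.26 -0.76  0.55  0.    1.75]
```

Call:
carry_out --steps '[[[0,0,0],0],[[0,0,0],0],[[0,0,0],0],[[0,0,0],0],[[0,0,0],0]]' --gripper 0.15 --grip_force 80

```text
time_s: 47.22
ee_pos: [0.3605, 0.1608, -0.0206]
ee_rot: [-0.0, 1.0, 0.015, 0.0]
contact_force: [-2.0, -0.9, 13.9]
finger_gap: 0.0242
```

Run:
```python
from h import *
show(); cap("wrist","w38.png"); show()
```

```text
t 47.22 p [ 0.3605  0.1608 -0.0206] R [[1.0, 0.03, 0.0], [0.03, -1.0, 0.0], [0.0, -0.0, -1.0]] F [-2.  -0.9 13.9] gap 0.0242 q [ 0.21  0.26 -0.76  0.55 -0.    1.75]
t 47.27 p [ 0.3605  0.1608 -0.0206] R [[1.0, 0.03, 0.0], [0.03, -1.0, 0.0], [0.0, -0.0, -1.0]] F [-3.5 -0.9 14.2] gap 0.0247 q [ 0.21  0.26 -0.76  0.55 -0.    1.75]
```

Call:
carry_out --steps '[[[0,0,-2],0],[[0,0,-6],0],[[0,-2,-10],0],[[0,-6,-13],0],[[0,-10,-13],0]]' --gripper 0

```text
time_s: 47.68
ee_pos: [0.3592, 0.2541, 0.1122]
ee_rot: [-0.001, 1.0, 0.014, 0.003]
contact_force: [2.3, 0.3, -0.8]
finger_gap: 0.0243
```

Run:
```python
from h import *
show(); go(*bx(-100,241),.0884,1.75)
```

```text
t 47.68 p [0.3592 0.2541 0.1122] R [[1.0, 0.027, 0.005], [0.027, -1.0, 0.002], [0.005, -0.002, -1.0]] F [ 2.3  0.3 -0.8] gap 0.0243 q [ 0.43  0.17 -0.44  0.96 -0.    1.97]
p [0.3592 0.2541 0.1122] yaw 1.56 shift cm [ 8.97 -1.24  2.43] spin -0.003 q6 1.97
```

Call:
carry_out --steps '[[[2,-0.8,0],0],[[5,-1,0.5],0],[[8,-1,1.5],0],[[9.2,-1,2.2],0],[[9.2,-1,2.2],0]]'

```text
time_s: 48.1
ee_pos: [0.4508, 0.2658, 0.0841]
ee_rot: [0.0, 1.0, 0.015, -0.001]
contact_force: [-0.6, 0.1, -2.0]
finger_gap: 0.024
```

Run:
```python
from h import *
for i in range(3): cap("wrist","w39.png")
show(); go(*bx(-100,241),.0884,1.75)
cap("side","s13.png");crop("s13.png",190,120,300,220,7,"c26.png");cap("top","t9.png");crop("t9.png",170,190,310,290,5.5,"c27.png")
```

```text
t 48.25 p [0.4481 0.2657 0.0858] R [[1.0, 0.03, -0.001], [0.03, -1.0, -0.0], [-0.001, 0.0, -1.0]] F [-1.   0.4 -0.9] gap 0.0244 q [ 0.38  0.32 -0.29  0.95  0.    1.92]
p [0.4481 0.2657 0.0858] yaw 1.71 shift cm [ 0.07 -0.34 -0.26] spin -0.001 q6 1.92
```

Run:
```python
from h import *
print(tri([("s13",190+303/7,120+521/7),("t9",170+338/5.5,190+296/5.5)]))
print("collar",tri([("s13",190+222/7,120+460/7),("t9",170+190/5.5,190+302/5.5)]))
# lug top left outer corners: side (307,517)?,
c=load("s13")
for y in (117,109,81,73):
    for z in (.122,.137): print(y,z,((px(c,[*bx(-100,y),z])-[190,120])*7).round())
c=load("t9")
for y in (117,109,81,73): print(y,((px(c,[*bx(-100,y),.137])-[170,190])*5.5).round(),((px(c,[*bx(-100,y),.122])-[170,190])*5.5).round())
crop("t9.png",225,225,275,260,15,"c28.png");crop("s13.png",225,180,260,220,15,"c29.png")
```

```text
[0.44842797 0.15587941 0.12430063]
collar [0.4489444  0.23196659 0.12093961]
117 0.122 [323. 532.]
117 0.137 [321. 505.]
109 0.122 [333. 539.]
109 0.137 [331. 512.]
81 0.122 [368. 564.]
81 0.137 [366. 537.]
73 0.122 [379. 571.]
73 0.137 [377. 544.]
117 [357. 285.] [359. 288.]
109 [372. 285.] [375. 287.]
81 [427. 282.] [429. 284.]
73 [442. 281.] [444. 283.]
```

Call:
carry_out --steps '[[[0.15,0,-0.05],0],[[0.15,0,-0.05],0],[[0.15,0.6,-0.05],0],[[0.15,1.2,-0.05],0],[[0.15,1.8,-0.05],0]]'

```text
time_s: 48.77
ee_pos: [0.4512, 0.2474, 0.0865]
ee_rot: [0.0, 1.0, 0.015, -0.0]
contact_force: [0.6, -0.2, -1.4]
finger_gap: 0.0243
```

Run:
```python
from h import *
show();print(st()["moment"])
cap("side","s14.png");crop("s14.png",190,120,300,220,7,"c26.png");cap("top","t10.png");crop("t10.png",225,225,275,260,15,"c28.png");show()
```

```text
t 48.77 p [0.4512 0.2474 0.0865] R [[1.0, 0.03, 0.0], [0.03, -1.0, -0.0], [-0.0, 0.0, -1.0]] F [ 0.6 -0.2 -1.4] gap 0.0243 q [ 0.34  0.31 -0.31  0.95 -0.    1.88]
[ 0.01137005 -0.04530335  0.00805394]
t 48.87 p [0.4513 0.247  0.0865] R [[1.0, 0.029, -0.0], [0.029, -1.0, -0.0], [-0.0, 0.0, -1.0]] F [ 0.4 -0.1 -0.9] gap 0.0243 q [ 0.34  0.31 -0.31  0.95 -0.    1.88]
```

Call:
carry_out --steps '[[[0.02,0.5,0],0],[[0.03,1,0],0],[[0.04,1.5,0],0],[[0.05,2,0],0],[[0.05,2,0],0]]'

```text
time_s: 49.28
ee_pos: [0.4525, 0.2272, 0.0864]
ee_rot: [0.0, 1.0, 0.015, -0.0]
contact_force: [-1.1, -0.3, -1.4]
finger_gap: 0.0241
```

Run:
```python
from h import *
show();print(st()["moment"])
```

```text
t 49.28 p [0.4525 0.2272 0.0864] R [[1.0, 0.029, -0.0], [0.029, -1.0, -0.0], [-0.0, 0.0, -1.0]] F [-1.1 -0.3 -1.4] gap 0.0241 q [ 0.3   0.3  -0.33  0.94 -0.    1.85]
[-0.0188899  0.0296264  0.0204166]
```

Call:
carry_out --steps '[[[0,0.5,0],0],[[0,1,0],0],[[0,1.5,0],0],[[0,2,0],0],[[0,2,0],0]]'

```text
time_s: 49.7
ee_pos: [0.4531, 0.2072, 0.0865]
ee_rot: [0.0, 1.0, 0.015, 0.0]
contact_force: [-0.2, 0.3, -1.0]
finger_gap: 0.0243
```

Run:
```python
from h import *
show();print(st()["moment"])
```

```text
t 49.7 p [0.4531 0.2072 0.0865] R [[1.0, 0.029, 0.0], [0.029, -1.0, -0.0], [0.0, 0.0, -1.0]] F [-0.2  0.3 -1. ] gap 0.0243 q [ 0.27  0.29 -0.35  0.94 -0.    1.81]
[-0.05570104 -0.02595054  0.06336256]
```

Call:
carry_out --steps '[[[0,0.5,0],0],[[0,1,0],0],[[0,1.5,0],0],[[0,2,0],0],[[0,2.2,0],0]]'

```text
time_s: 50.12
ee_pos: [0.4537, 0.1854, 0.0864]
ee_rot: [0.0, 1.0, 0.015, -0.0]
contact_force: [0.7, 0.2, -0.8]
finger_gap: 0.0242
```

Run:
```python
from h import *
show();print(st()["moment"])
```

```text
t 50.12 p [0.4537 0.1854 0.0864] R [[1.0, 0.03, -0.0], [0.03, -1.0, -0.0], [-0.0, 0.0, -1.0]] F [ 0.7  0.2 -0.8] gap 0.0242 q [ 0.22  0.27 -0.37  0.93 -0.    1.76]
[ 0.00167383  0.04127846 -0.03580686]
```

Call:
carry_out --steps '[[[0,0.15,0],0],[[0,0.3,0],0],[[0,0.45,0],0],[[0,0.6,0],0],[[0,0.6,0],0]]'

```text
time_s: 50.53
ee_pos: [0.4539, 0.18, 0.0864]
ee_rot: [0.0, 1.0, 0.015, 0.0]
contact_force: [-0.2, 0.3, -0.3]
finger_gap: 0.0241
```

Run:
```python
from h import *
show();print(st()["moment"])
```

```text
t 50.53 p [0.4539 0.18   0.0864] R [[1.0, 0.03, 0.0], [0.03, -1.0, -0.0], [0.0, 0.0, -1.0]] F [-0.2  0.3 -0.3] gap 0.0241 q [ 0.21  0.27 -0.37  0.93 -0.    1.75]
[-0.07797265 -0.05527933 -0.02958091]
```

Call:
carry_out --steps '[[[0,0.1,0],0],[[0,0.2,0],0],[[0,0.3,0],0],[[0,0.4,0],0],[[0,0.4,0],0]]'

```text
time_s: 50.95
ee_pos: [0.4539, 0.18, 0.0866]
ee_rot: [-0.004, 1.0, 0.016, -0.0]
contact_force: [-2.4, 31.4, -1.7]
finger_gap: 0.0241
```

Run:
```python
from h import *
show();print(st()["moment"])
```

```text
t 50.95 p [0.4539 0.18   0.0866] R [[0.999, 0.032, -0.0], [0.032, -0.999, 0.009], [-0.0, -0.009, -1.0]] F [-2.4 31.4 -1.7] gap 0.0241 q [ 0.2   0.27 -0.37  0.93  0.01  1.74]
[ 5.95641886  0.47511469 -0.13641561]
```

Call:
carry_out --steps '[[[0,-0.2,0],0],[[0,-0.36,0],0],[[0,-0.36,0],0]]'

```text
time_s: 51.2
ee_pos: [0.4538, 0.1799, 0.0864]
ee_rot: [0.0, 1.0, 0.015, -0.0]
contact_force: [-0.2, 0.4, -0.7]
finger_gap: 0.0239
```

Call:
carry_out --steps '[[[0,0,0],0],[[0,0,0],0],[[0,0,0],0],[[0,0,-2],0],[[0,0,-5],0]]' --gripper 0.6

```text
time_s: 51.62
ee_pos: [0.4524, 0.1792, 0.1352]
ee_rot: [0.0, 1.0, 0.015, -0.002]
contact_force: [0.3, 1.3, 0.4]
finger_gap: 0.0512
```

Call:
carry_out --steps '[[[0,-1,-4],0],[[0,-2,-8],0],[[0,-2,-8],0],[[0,-2,-8],0]]'

```text
time_s: 51.95
ee_pos: [0.4544, 0.2002, 0.2183]
ee_rot: [-0.0, 1.0, 0.015, 0.002]
contact_force: [0.1, -0.4, -1.2]
finger_gap: 0.0515
```

Run:
```python
from h import *
for i in range(3): cap("wrist","w40.png")
show();cap("side","s15.png");crop("s15.png",200,150,300,230,7,"c30.png");cap("top","t11.png");crop("t11.png",210,220,275,260,12,"c31.png");crop("w40.png",200,140,360,400,2.3,"c32.png")
```

```text
t 52.1 p [0.4528 0.1993 0.2154] R [[1.0, 0.03, -0.002], [0.03, -1.0, -0.001], [-0.002, 0.0, -1.0]] F [-0.5 -0.1 -0.1] gap 0.0515 q [ 0.25  0.21 -0.09  1.27 -0.    1.79]
```

Run:
```python
from h import *
c=load("w40")
print("h end",at(c,280,189,.132),"col",at(c,280,258,.133),"lug outer top",at(c,278,263,.137),at(c,278,290,.137),at(c,278,281,.137))
print([px(c,[*bx(-100,y),.137]).round(1) for y in (117,109,81,73)], px(c,[*bx(-100,122),.135]), px(c,[*bx(-100,177),.135]))
```

```text
h end [0.45450376 0.21191541 0.132     ] col [0.45625675 0.1572968  0.133     ] lug outer top [0.45479147 0.15499986 0.137     ] [0.45550239 0.13163235 0.137     ] [0.45526122 0.13955923 0.137     ]
[array([274.6, 274.5]), array([274.6, 283.7]), array([274.7, 314.6]), array([274.8, 323.1])] [274.60559894 267.48030008] [274.37073586 199.08658907]
```

Call:
carry_out --steps '[[[0,-2,0],0],[[0,-4.6,0],0],[[0,-4.6,4],0],[[0,-4.6,8],0],[[0,-4.6,12],0]]' --gripper 0 --grip_force 40

```text
time_s: 52.62
ee_pos: [0.4515, 0.2457, 0.0945]
ee_rot: [-0.0, 1.0, 0.015, 0.0]
contact_force: [0.9, -0.8, -0.3]
finger_gap: -0.0002
```

Call:
carry_out --steps '[[[0,0,1.2],0],[[0,0,1.2],0],[[0,0,1.2],0],[[0,0,1.2],0]]'

```text
time_s: 52.95
ee_pos: [0.4526, 0.2458, 0.0855]
ee_rot: [-0.0, 1.0, 0.015, 0.001]
contact_force: [0.4, -0.2, 0.6]
finger_gap: -0.0
```

Run:
```python
from h import *
show();cap("side","s16.png");crop("s16.png",190,130,290,220,7,"c33.png");go(*bx(-99,191),.083,1.75)
```

```text
t 52.95 p [0.4526 0.2458 0.0855] R [[1.0, 0.03, 0.001], [0.03, -1.0, 0.0], [0.001, -0.0, -1.0]] F [ 0.4 -0.2  0.6] gap -0.0 q [ 0.34  0.31 -0.31  0.95  0.    1.88]
p [0.4528 0.2459 0.0857] yaw 1.71 shift cm [-0.24  2.67  0.27] spin -0.001 q6 1.88
```

Call:
carry_out --steps '[[[0,0,0.6],0],[[0,0,1.2],0],[[0,0.8,1.2],0],[[0,1.6,1.2],0],[[0,2.2,1.2],0]]'

```text
time_s: 53.42
ee_pos: [0.4525, 0.2227, 0.0725]
ee_rot: [0.0, 1.0, 0.015, -0.0]
contact_force: [-0.6, -0.3, -0.7]
finger_gap: -0.0003
```

Call:
carry_out --steps '[[[0,0.2,0],0],[[0,0.4,0],0],[[0,0.6,0],0],[[0,0.6,0],0],[[0,0.6,0],0]]'

```text
time_s: 53.83
ee_pos: [0.4532, 0.2188, 0.0729]
ee_rot: [-0.001, 1.0, 0.015, 0.001]
contact_force: [0.2, 8.8, 1.8]
finger_gap: 0.0
```

Run:
```python
from h import *
show()
```

```text
t 53.83 p [0.4532 0.2188 0.0729] R [[1.0, 0.03, 0.001], [0.03, -1.0, 0.003], [0.001, -0.003, -1.0]] F [0.2 8.8 1.8] gap 0.0 q [ 0.29  0.3  -0.36  0.9   0.    1.83]
```

Call:
carry_out --steps '[[[0,0.1,0],0],[[0,0.2,0],0],[[0,0.2,0],0]]'

```text
time_s: 54.08
ee_pos: [0.4537, 0.2185, 0.0734]
ee_rot: [-0.003, 1.0, 0.016, 0.001]
contact_force: [-1.2, 22.5, 4.6]
finger_gap: 0.0003
```

Run:
```python
from h import *
show();cap("side","s17.png");crop("s17.png",190,130,290,220,7,"c33.png")
```

```text
t 54.08 p [0.4537 0.2185 0.0734] R [[1.0, 0.031, 0.002], [0.031, -0.999, 0.007], [0.002, -0.007, -1.0]] F [-1.2 22.5  4.6] gap 0.0003 q [ 0.28  0.3  -0.36  0.9   0.01  1.82]
```

Call:
carry_out --steps '[[[0,-1,0],0],[[0,-3,0],0],[[0,-3,-4],0],[[0,-3,-8],0],[[0,-3,-12],0]]'

```text
time_s: 54.55
ee_pos: [0.4511, 0.2458, 0.1939]
ee_rot: [0.0, 1.0, 0.015, -0.001]
contact_force: [1.8, 0.5, -0.1]
finger_gap: -0.0
```

Run:
```python
from h import *
show();print(bx(-20,-194));go(*bx(-20,-194),.19,91.75,sym=False)
c=load("w29")
for u,v in [(150,166)]: print(at(c,u,v,.1))
crop("w29.png",80,80,220,280,3,"c34.png")
```

```text
t 54.55 p [0.4511 0.2458 0.1939] R [[1.0, 0.031, -0.001], [0.031, -1.0, -0.001], [-0.001, 0.001, -1.0]] F [ 1.8  0.5 -0.1] gap -0.0 q [ 0.34  0.25 -0.1   1.23 -0.    1.88]
[ 0.5419338  -0.16332029]
p [0.4511 0.2458 0.1939] yaw 1.75 shift cm [ 7.83 41.17  0.41] spin -1.571 q6 1.88
[ 0.54174638 -0.16006466  0.1       ]
```

Call:
carry_out --steps '[[[0.5,2.5,0],-0.12],[[1.2,5.5,0],-0.24],[[1.9,8.5,0],-0.36],[[2.5,11.5,0],-0.48],[[3.2,15,0],-0.6]]'

```text
time_s: 54.97
ee_pos: [0.4881, 0.0973, 0.1926]
ee_rot: [0.0, 0.951, 0.31, 0.0]
contact_force: [-0.2, -0.4, 0.8]
finger_gap: -0.0
```

Run:
```python
from h import *
show();go(*bx(-20,-194),.19,91.75,sym=False)
```

```text
t 54.97 p [0.4881 0.0973 0.1926] R [[0.807, 0.59, 0.0], [0.59, -0.807, -0.0], [0.0, 0.0, -1.0]] F [-0.2 -0.4  0.8] gap -0.0 q [ 0.03  0.22 -0.14  1.21 -0.    0.97]
p [0.4881 0.0973 0.1926] yaw 36.18 shift cm [-11.04  24.21   0.26] spin -0.97 q6 0.97
```

Call:
carry_out --steps '[[[-1.4,3,0],-0.12],[[-2.9,6.3,0],-0.24],[[-4.3,9.5,0],-0.36],[[-5.7,12.6,0],-0.48],[[-7.2,15.8,0],-0.6]]' --gripper 0.45

```text
time_s: 55.38
ee_pos: [0.522, -0.0724, 0.1925]
ee_rot: [0.0, 0.819, 0.574, -0.0]
contact_force: [0.7, 0.5, 0.5]
finger_gap: 0.0386
```

Run:
```python
from h import *
show();go(*bx(-20,-194),.15,91.75,sym=False)
```

```text
t 55.38 p [ 0.522  -0.0724  0.1925] R [[0.341, 0.94, 0.0], [0.94, -0.341, -0.0], [-0.0, 0.0, -1.0]] F [0.7 0.5 0.5] gap 0.0386 q [-0.29  0.27 -0.07  1.23 -0.    0.06]
p [ 0.522  -0.0724  0.1925] yaw 70.04 shift cm [-7.86  4.98  4.26] spin -0.379 q6 0.06
```

Call:
carry_out --steps '[[[-2.6,1.7,0],-0.12],[[-5.2,3.3,0],-0.24],[[-7.86,4.98,0],-0.36],[[-7.86,4.98,1.0],-0.379],[[-7.86,4.98,1.0],-0.379]]'

```text
time_s: 55.8
ee_pos: [0.541, -0.163, 0.1809]
ee_rot: [-0.001, 0.699, 0.715, -0.0]
contact_force: [-0.2, 0.6, -0.8]
finger_gap: 0.0384
```

Run:
```python
from h import *
cap("wrist","s0.png");cap("wrist","s1.png");cap("wrist","s2.png");show()
```

```text
t 55.95 p [ 0.5412 -0.1611  0.1827] R [[-0.024, 1.0, -0.0], [1.0, 0.024, 0.0], [0.0, -0.0, -1.0]] F [ 0.2 -0.4  0.5] gap 0.038 q [-0.43  0.34  0.01  1.24 -0.   -0.46]
```

View pics/s2.png

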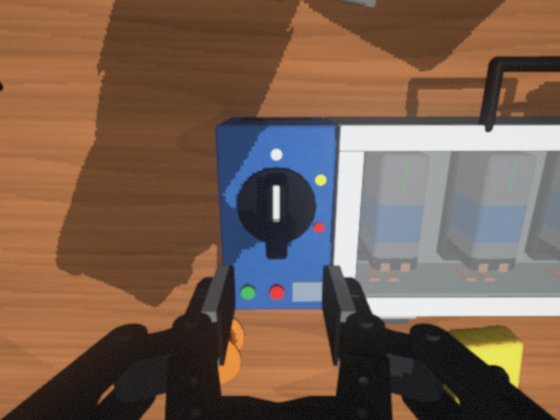

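The bar lies between the fingers at (277, 172–258), with its white line towards the white dot at (277,154) and the yellow dot at (321,180).

Run:
```python
from h import *
print(tl("s2.png",277,204,.099), tl("s2.png",277,203,.135),tl("s2.png",277,154,.085),tl("s2.png",321,180,.085),tl("s2.png",319,228,.085))
go(.5415,-.162,.078,91.75)
```

```text
Traceback (most recent call last):
  File "h.py", line 47, in tl
    p,R=pose(); X=at(load(f),u,v,z); return (R.T@(X-p)*1000).round(1)
                     ~~~~^^^
  File "h.py", line 17, in load
    import pickle; return pickle.load(open("pics/"+f+".pkl","rb"))
                                      ~~~~^^^^^^^^^^^^^^^^^^^^^^^
FileNotFoundError: [Errno 2] No such file or directory: 'pics/s2.png.pkl'
```

```bash
ls pics | grep s2; cat h.py | head -60
python3 - <<'E'
from h import *
f="s2" 
import os
f=[x[:-4] for x in os.listdir('pics') if x.startswith('s2') and x.endswith('.pkl')][0]
print(f,tl(f,277,204,.099), tl(f,277,203,.135),tl(f,277,154,.085),tl(f,321,180,.085),tl(f,319,228,.085))
go(.5415,-.162,.078,91.75)
E
```

```text
s2.pkl
s2.png
import numpy as np, cv2
from cell import env
from scipy.spatial.transform import Rotation as Ro
def st():
    return env.get_state()
def pose(s=None):
    s=s or st(); q=s["ee_rot"]; return np.array(s["ee_pos"]),Ro.from_quat([q[1],q[2],q[3],q[0]]).as_matrix()
def cap(n,f):
    p,R=pose(); c=env.capture(n); cv2.imwrite("pics/"+f,c["img"])
    if n=="wrist":
        T=np.array(c["T_tool_cam"]); Rw=R@T[:3,:3]; tw=R@T[:3,3]+p
        c["R"]=Rw.T; c["t"]=-Rw.T@tw
    c["R"]=np.array(c["R"]);c["t"]=np.array(c["t"])
    import pickle; pickle.dump(c,open("pics/"+f[:-4]+".pkl","wb"))
    return c
def load(f):
    import pickle; return pickle.load(open("pics/"+f+".pkl","rb"))
def px(c,X):
    v=c["R"]@np.array(X,float)+c["t"]; return np.array([c["fx"]*v[0]/v[2]+c["cx"],c["fy"]*v[1]/v[2]+c["cy"]])
def at(c,u,v,z):
    d=c["R"].T@np.array([(u-c["cx"])/c["fx"],(v-c["cy"])/c["fy"],1]); o=-c["R"].T@c["t"]
    return o+d*(z-o[2])/d[2]
def crop(f,x0,y0,x1,y1,k,o):
    i=cv2.imread("pics/"+f)[y0:y1,x0:x1]; cv2.imwrite("pics/"+o,cv2.resize(i,None,fx=k,fy=k,interpolation=cv2.INTER_CUBIC))

[... 610 characters left out ...]
[5],2))
B=np.array([0.5560,0.0312]);BY=np.radians(1.75)
def bx(x,y):
    c,s=np.cos(BY),np.sin(BY); return B+np.array([c*x-s*y,s*x+c*y])/1000
def tri(obs):
    A=[]
    for f,u,v in obs:
        c=load(f);P=np.hstack([c["R"],c["t"][:,None]])
        K=np.array([[c["fx"],0,c["cx"]],[0,c["fy"],c["cy"]],[0,0,1]]);P=K@P
        A+= [u*P[2]-P[0],v*P[2]-P[1]]
    A=np.array(A); return np.linalg.lstsq(A[:,:3],-A[:,3],rcond=None)[0]
def tl(f,u,v,z):
    p,R=pose(); X=at(load(f),u,v,z); return (R.T@(X-p)*1000).round(1)
s2 [-1.3 -1.2 83.7] [ -1.2 -13.1  47.7] [ -1.4 -35.6  97.7] [ 31.9 -15.8  97.7] [31.8 23.1 97.7]
p [ 0.5412 -0.1611  0.1827] yaw 91.36 shift cm [-0.09  0.03 10.47] spin -0.007 q6 -0.46
```

Call:
carry_out --steps '[[[-0.1,0.07,3.5],0],[[-0.1,0.07,6.5],0],[[-0.1,0.07,9.2],0],[[-0.1,0.07,10.5],0],[[-0.1,0.07,10.5],0]]' --gripper 0.45

```text
time_s: 56.37
ee_pos: [0.5406, -0.1611, 0.0754]
ee_rot: [-0.002, 0.698, 0.716, -0.001]
contact_force: [-0.9, 1.0, -0.2]
finger_gap: 0.0384
```

Run:
```python
from h import *
cap("wrist","s3.png");cap("side","s3s.png");show()
```

```text
t 56.47 p [ 0.5423 -0.1622  0.0783] R [[-0.025, 1.0, 0.0], [1.0, 0.025, -0.0], [-0.0, 0.0, -1.0]] F [-0.1  0.4  0.8] gap 0.0385 q [-0.43  0.4  -0.2   0.98 -0.   -0.46]
```

View pics/s3.png

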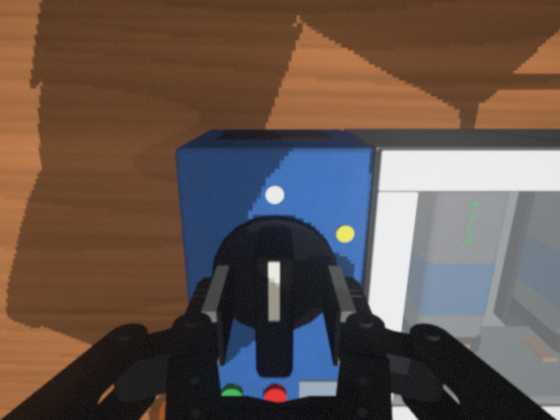

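View pics/s3s.png

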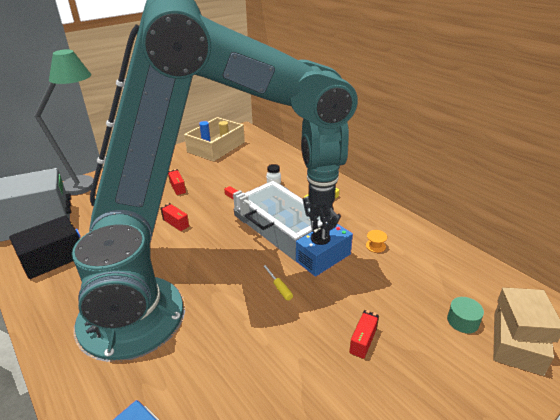

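The bar sits between the open pads, with its centre at u 275 and the pads' midpoint at 278. I'll close on it.

Call:
carry_out --steps '[[[0,0,0],0],[[0,0,0],0],[[0,0,0],0],[[0,0,0],0],[[0,0,0],0]]' --gripper 0 --grip_force 60

```text
time_s: 56.88
ee_pos: [0.5429, -0.1628, 0.079]
ee_rot: [0.001, 0.698, 0.716, 0.001]
contact_force: [-0.2, 3.4, 8.1]
finger_gap: 0.0138
```

Run:
```python
from h import *
show()
```

```text
t 56.88 p [ 0.5429 -0.1628  0.079 ] R [[-0.025, 1.0, 0.002], [1.0, 0.025, -0.001], [-0.001, 0.002, -1.0]] F [-0.2  3.4  8.1] gap 0.0138 q [-0.44  0.4  -0.2   0.98  0.   -0.46]
```

Call:
carry_out --steps '[[[0,0,-0.05],0.12],[[0,0,-0.05],0.24],[[0,0,-0.05],0.36],[[0,0,-0.05],0.46],[[0,0,-0.05],0.56]]'

```text
time_s: 57.3
ee_pos: [0.543, -0.1624, 0.0791]
ee_rot: [0.0, 0.87, 0.493, 0.001]
contact_force: [1.8, 4.1, 1.3]
finger_gap: 0.0137
```

Run:
```python
from h import *
show();print(np.round(st()["moment"],2)); go(.542,-.162,.078,91.45-60.2)
```

```text
t 57.3 p [ 0.543  -0.1624  0.0791] R [[0.514, 0.858, 0.002], [0.858, -0.514, 0.0], [0.001, 0.002, -1.0]] F [1.8 4.1 1.3] gap 0.0137 q [-0.44  0.4  -0.19  0.98  0.    0.1 ]
[ 0.88 -0.4   0.01]
p [ 0.543  -0.1624  0.0791] yaw 59.06 shift cm [-0.01 -0.11  0.11] spin 0.485 q6 0.1
```

Call:
carry_out --steps '[[[0,0,0],0.12],[[0,0,0],0.24],[[0,0,0],0.36],[[0,0,0],0.48],[[0,0,0],0.48]]'

```text
time_s: 57.72
ee_pos: [0.5432, -0.1622, 0.0791]
ee_rot: [-0.0, 0.963, 0.271, 0.001]
contact_force: [3.5, 6.0, 1.7]
finger_gap: 0.0136
```

Run:
```python
from h import *
show();print(np.round(st()["moment"],2)); go(.542,-.162,.078,31.6);cap("wrist","s4.png")
```

```text
t 57.72 p [ 0.5432 -0.1622  0.0791] R [[0.854, 0.521, 0.003], [0.521, -0.854, 0.001], [0.003, 0.001, -1.0]] F [3.5 6.  1.7] gap 0.0136 q [-0.43  0.4  -0.19  0.98  0.    0.59]
[ 1.23 -0.71  0.01]
p [ 0.5432 -0.1622  0.0791] yaw 31.39 shift cm [-0.09 -0.08  0.11] spin -0.004 q6 0.59
```

View pics/s4.png

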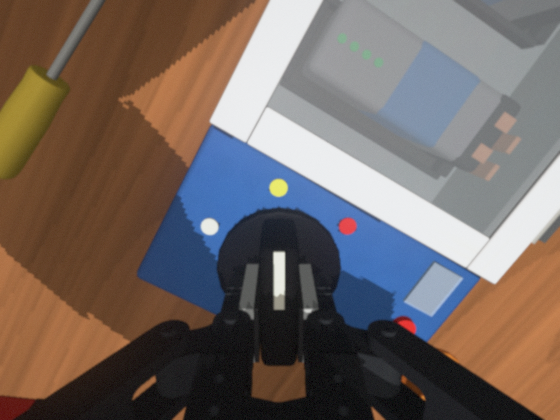

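The pointer (279,265) now aims at the yellow dot (279,187). I'll release it and lift.

Call:
carry_out --steps '[[[0,0,0],0],[[0,0,0],0],[[0,0,0],0],[[0,0,0],0],[[0,0,0],0]]' --gripper 0.45

```text
time_s: 58.18
ee_pos: [0.5421, -0.1629, 0.0781]
ee_rot: [0.0, 0.962, 0.274, 0.0]
contact_force: [-0.9, 0.7, 0.3]
finger_gap: 0.0384
```

Call:
carry_out --steps '[[[0,0,-2],0],[[0,0,-5],0],[[0,0,-9],0],[[0,0,-13],0],[[0,0,-15],0]]'

```text
time_s: 58.6
ee_pos: [0.5427, -0.1631, 0.2325]
ee_rot: [0.001, 0.962, 0.274, 0.002]
contact_force: [0.0, -0.5, 0.9]
finger_gap: 0.0383
```

Run:
```python
from h import *
for n in ("f0.png","f1.png"): cap("wrist",n)
cap("top","ft.png");cap("side","fs.png");show()
```

```text
t 58.8 p [ 0.5422 -0.1629  0.228 ] R [[0.85, 0.527, 0.001], [0.527, -0.85, -0.0], [0.0, 0.001, -1.0]] F [0.3 0.3 0. ] gap 0.0382 q [-0.44  0.33  0.11  1.36 -0.    0.58]
```

View pics/f1.png

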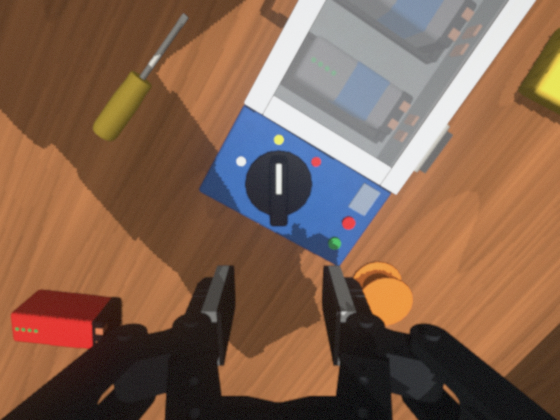

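View pics/ft.png

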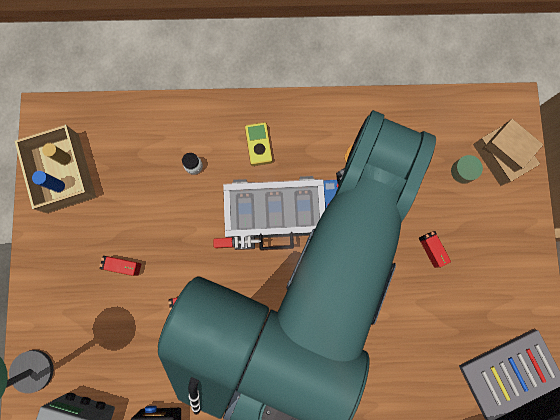

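View pics/fs.png

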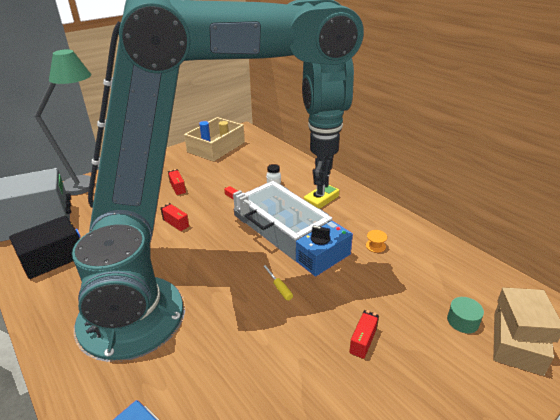

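The selector points at yellow, and the three packs, the shut lid and the pin (top 213–275, 242) look right. One close crop of the pin before handing in.

Run:
```python
from h import *
crop("ft.png",200,170,350,260,5,"ftc.png")
```

```text
(no output)
```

View pics/ftc.png

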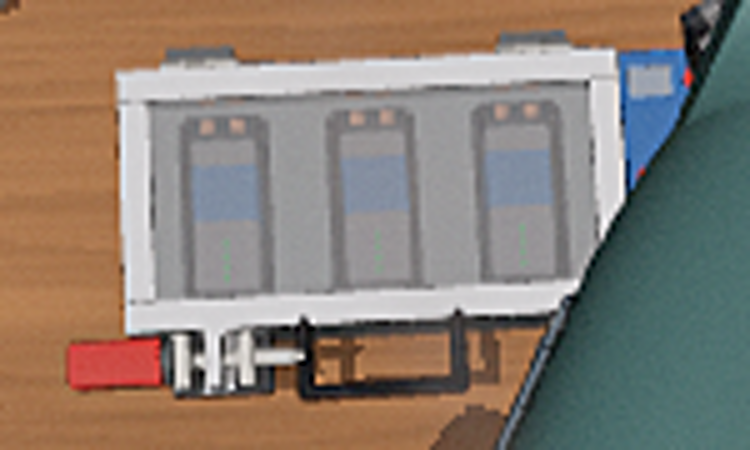

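The collar is against the left lug, the shaft runs through all three lugs, and the three packs stand with their contacts towards the hinge.

Run:
```python
from h import *
show();print(env.close_job())
```

```text
t 58.8 p [ 0.5422 -0.1629  0.228 ] R [[0.85, 0.527, 0.001], [0.527, -0.85, -0.0], [0.0, 0.001, -1.0]] F [0.3 0.3 0. ] gap 0.0382 q [-0.44  0.33  0.11  1.36 -0.    0.58]
the job is handed in; nothing more can be done
None
```

The job is done and handed in at 58.8 s. In order: I laid the lock pin on the bench, opened the lid to its stop and stood all three grey packs in the cradles. I then closed the lid, pushed the pin back through from the left, turned the selector one click to yellow and let go.

- **Last checks:** The final pictures show the packs' contacts towards the hinge, the lid shut, and the collar against the left lug with the shaft through all three lugs. The pointer is on the yellow dot, and the gripper is clear at about 0 N. I never touched the meter, spool, jar or screwdriver.
- **What disagreed:** The fingertips were about 30 mm higher than the reported TCP height implied, so I corrected for that. Two estimates of the selector's axis differed by about 4 mm, but the forces while turning stayed under 10 N.
- **Close to the limit:** Closing the lid reached 38 N against the 40 N limit.

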